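Offer the heat sink up to the clamped board's power module

TASK

Clamp the circuit board by swinging the holder's lever into its marked notch (the gap between the two little posts) and let the lever go. Then pick up the tall finned heat sink, carry it over the rack of upright boards, and hold it upright about 8 mm above the plain rectangular power module on the board, centred and square over it with long side along long side, for a fit check. Finish still holding it there: it must never touch the board or its parts, nor bump the rack, and the other things on the bench stay where they are.

Things in the scene. Friction and masses are not known exactly. Their poses are not given: they have to be found in the camera images.
- lever (a joint): Holder's clamp lever, rad: 0 = open, growing counter-clockwise seen from above, stop at 1.35; the marked notch is at 1.10. Turns level about the upright axis at point pivot; stiff (about 2 N at the knob), stays where left. Its cam slides the loose jaw 4 mm towards the board, just closing on it at the notch; beyond the notch it squeezes the board too hard.
- lever_knob (a point): Middle of the grip height of the lever's upright round black knob, 20 mm across; 75 mm from the pivot axis, knob top 12 mm above this point and its foot 26 mm below, on the flat lever. It moves with the lever; its axes turn with the lever.
- notch (a point): Where lever_knob comes to stand when the lever is in the marked notch. The notch itself is a gap in the steel quadrant plate, 15 to 35 mm further out from the pivot, between two upright posts 8 mm thick, with a black tick; the lever's end points into it. The other gap, without posts, is at the open end. Plate top 34 mm, posts' tops 46 mm above the bench.
- pivot (a point): On the lever's upright turning axis, 38 mm above the bench.
- holder: Board holder on a round black stage, 250 mm across and 15 mm high, fixed to the bench; origin at the centre of its underside, z up. Its fixed jaw lies on the -y side of the board and its sliding jaw on the +y side, where the lever also is; jaw tops 35 mm above the bench.
- board: Green board 150 (x) x 110 (y) x 3 mm, loose in the holder; origin at the centre of its underside, 25 mm above the bench. Clamping shifts it up to 3 mm towards the fixed jaw. At each end (x) of the power module a row of four capacitors, 16 mm across, 28 mm high above the board, row centres 43 mm from the module's centre. Strips beside the module (y), 40 mm off, are up to 8 mm high.
- module_top (a point): Centre of the top face of the power module, a plain flat grey block 50 (along x) x 34 (along y) mm, 6 mm high, 10 mm off the board's centre towards -x; its axes are the board's. About 34 mm above the bench.
- heat_sink: The tall finned aluminium heat sink, 50 mm high, standing on the bench; origin at the centre of its underside, z up. Base plate 50 (x) x 34 (y) x 6 mm; above it a fin block 46 (x) x 30 (y) mm whose flat outer fins are gripped across y. About 0.10 to 0.17 kg. Either way round fits the module.
- rack: Rack with green boards standing on edge, fixed to the bench between the heat sink and the holder; 230 (x) x 62 (y) mm, 90 mm high; origin at the centre of its underside.
- low_sink: Bystander: low square pin-fin heat sink, 42 x 42 x 16 mm, bare aluminium; origin at the centre of its underside.
- coil: Bystander: copper-coloured ring coil lying flat, 40 mm across, 16 mm high, 20 mm hole; origin at the centre of its underside.
- driver: Bystander: screwdriver lying on the bench, 170 mm long.
- flask: Bystander: small white bottle, 40 mm across, 100 mm high; origin at the centre of its underside.
- jar: Bystander: amber jar, 56 mm across, 60 mm high; origin at the centre of its underside.
- dish: Bystander: shallow steel dish, 80 mm across, 22 mm high; origin at the centre of its underside.
- spare_card: Bystander: spare plug-in card lying flat, about 88 x 115 mm, 20 mm high at its metal bracket; origin at the middle of its underside.

How it is judged:
By the outcome, as a careful person would: the job done as asked, in the order asked, and still so for the second after the job is handed in, while the arm keeps its last pose, push and grip.
It also fails if it takes over 64 s, if anything falls off the work surface, if the arm or the gripper's body presses on something with over 40 N, if the wrist force passes 120 N, or if a joint passes its speed limit or range.

ROBOT

A 7-joint arm with a two-finger parallel gripper is mounted at the origin on the work surface. World frame = base frame: x ahead of the robot, y to its left, z up, the work surface at z = 0. Lengths are in mm, angles in rad, forces in N, time in s.
With the tool pointing down it reaches from about 400 to 750 mm from the base axis. Payload 19.5 kg.
Tool frame: the origin (TCP) lies at the very end of the fingers, on their centre line; the grasp point (between the pads) lies 19 mm behind it; z points along the fingers, y is the line along which they close (so a half turn about z gives the same grasp; the last joint's range is limited). The gripper opens to 85 mm and grips with 20 to 120 N. Pads are 22 mm wide; open, the fingers measure 114 mm over their backs; the gripper's body (76 mm by 85 mm) begins 54 mm behind the grasp point. The pads swing forward as they close: fully open they stand 13 mm farther back than shut.
Start: joints at [1.135, 0.707, -0.028, 1.485, 0.022, 0.951, -0.075], TCP at [220.617, -530.96, 194.668] pointing down, gripper open.
Joint ranges: [-2.71, 2.71], [-0.32, 2.16], [-1.57, 1.52], [0, 2.45], [-1.46, 4.6], [0, 2.02], [-2.83, 2.83]. Speed limits (rad/s): [1.89, 1.89, 2.57, 2.57, 3.01, 3.01, 3.01].

INTERFACE

Orientations are given as a 3x3 rotation matrix whose columns are the frame's x, y, z axes.
In Python, from workcell import ctrl gives the robot as it stands.
- The arm moves only by the shell command python3 -m creep 'ROWS' [FORCE]. ROWS is a JSON object of lists of equal length, an entry for each row: "slide": the shift along the tool's x, y, z in cm, a list of three; "rotation": the turn, a rotation vector about the tool's x, y, z in degrees, a list of three; "jaw": the finger opening in cm, from 0 to 8.54. In form: {"slide": [[x, y, z], ...], "rotation": [[wx, wy, wz], ...], "jaw": [jaw, ...]}. A call has exactly 10 rows; each row shifts and turns the commanded pose from where the row before left it, along the tool's axes as they then stand; what a row does not reach is not made up. A row lasts 1/10 s, in which the tool goes at most 50 mm and 8.59 degrees, less where a joint would pass 70% of its speed; a pose out of reach is approached as far as the arm can. A call is refused whole if a number of a shift passes 5 or a number of a turn 8.59, either way. A call with a gripper value outside its range is refused whole. The fingers move at their own pace and stop on an object; FORCE is the grip in N (left out, the last holds). Time passes only in rows, so rows that do not move let the fingers close, or fill a call up. It gives the time, the measured TCP pose, the force, the opening and the grip force at its end, in the units of the state.
- ctrl.sense(): the state, without advancing time (a new reading comes with each control period).
- ctrl.read_camera(name): name is "scene" or "side" or "wrist"; returns the picture (400x640x3 uint8, red, green, blue); there is no depth.
- ctrl.get_calibration(name): a dict with "vertical_fov" (degrees; the focal length in pixels is half the picture's height over the tangent of half this angle, whatever the lens; pixels are square), "cx", "cy" (the principal point, pixels), "rvec" (rotation vector, rad) and "tvec" (3), from world to camera coordinates, as OpenCV has them. Camera axes: x right, y down, z forward; pixel columns grow to the right and rows downward; lengths in mm; the calibration is good to about 2 mm. A picture is of the moment at which its call begins: read the wrist's pose just before it. get_calibration takes no time and is no camera call; for the wrist camera it gives the pose at the moment of the call.
- ctrl.job_done(): hands the job in; it is judged then, once.
The state is a dict: "clock": time; "joint_positions": joint angles; "qd": joint speeds; "tau": joint torques, N m; "eef_pos": TCP position; "eef_rot": TCP orientation; "force": force on the tool from outside, world axes, zero at the start; "wrist_torque": the same for the moment, N m; "opening": finger opening in mm; "grip_force": force on a finger pad.
Only numpy, scipy, OpenCV 4.12 (cv2) and the standard library are available. Lean on these libraries where they do the work, as an engineer would, in place of code of your own. Each camera call takes 0.05 s, during which the arm holds its last target. There are 200 camera calls.

## Working session

There is one attempt and no reset: what is moved stays moved. The work goes in short steps, Python scripts to look and compute and a shell command to move; the robot and the scene stay as the last step left them, time stands still between calls to the robot, and variables do not carry over. Pictures are saved under pics/ and viewed, at most 10 in all, crops included, and the job is handed in when it is done.

```bash
mkdir -p pics; cat > h.py <<'E'
import numpy as np, cv2
from workcell import ctrl
def cal(n):
    c=ctrl.get_calibration(n); f=200/np.tan(np.radians(c["vertical_fov"])/2)
    K=np.array([[f,0,c["cx"]],[0,f,c["cy"]],[0,0,1.]])
    return K,cv2.Rodrigues(np.array(c["rvec"],float))[0],np.array(c["tvec"],float).ravel()
def ray(C,px,z):
    K,R,t=C; o=-R.T@t; d=R.T@np.linalg.inv(K)@np.array([px[0],px[1],1.]); return o+d*(z-o[2])/d[2]
def proj(C,p):
    K,R,t=C; q=K@(R@np.array(p,float)+t); return q[:2]/q[2]
def snap(n,name):
    C=cal(n); im=ctrl.read_camera(n)[:,:,::-1].copy(); cv2.imwrite(f"pics/{name}.png",im); np.savez(f"pics/{name}.npz",K=C[0],R=C[1],t=C[2]); return C,im
def load(name):
    d=np.load(f"pics/{name}.npz"); return d["K"],d["R"],d["t"]
def crop(name,x0,y0,w,h,s,out):
    im=cv2.imread(f"pics/{name}.png")[y0:y0+h,x0:x0+w]; cv2.imwrite(f"pics/{out}.png",cv2.resize(im,None,fx=s,fy=s,interpolation=cv2.INTER_CUBIC))
E
python3 - <<'E'
from h import *
for n in ("scene","side"):
    C,_=snap(n,n+"0"); print(n,C[0][0,0],C[0][:2,2],-C[1].T@C[2],C[1][2])
s=ctrl.sense(); print(s["clock"],s["eef_pos"],s["eef_rot"],s["opening"],s["force"])
a=cv2.imread("pics/scene0.png");b=cv2.imread("pics/side0.png")
C=cal("wrist");print(C[0],C[1],-C[1].T@C[2])
E
```

```text
scene 468.1189297955021 [316.57707888 196.78022232] [1264.6313747   128.41031015  782.645399  ] [-0.69843019 -0.11354941 -0.70661291]
side 378.0230052286092 [317.10024612 197.30772369] [220.3075519  594.28756565 680.15150235] [ 0.35719225 -0.63540912 -0.684594  ]
0.1 [ 220.51033759 -530.75493757  194.29040138] [[ 9.23465190e-01  3.83682024e-01 -3.84431996e-04]
 [ 3.83682216e-01 -9.23464781e-01  8.69322669e-04]
 [-2.14659278e-05 -9.50288944e-04 -9.99999548e-01]] 85.39993124572355 [ 0.76330562  0.13756291 -0.26202378]
[[328.6974684    0.         324.33312782]
 [  0.         328.6974684  197.9472067 ]
 [  0.           0.           1.        ]] [[ 3.84801223e-01 -9.22999454e-01  1.59851036e-04]
 [-8.89965668e-01 -3.70983410e-01  2.65202601e-01]
 [-2.44722554e-01 -1.02192547e-01 -9.64192696e-01]] [ 281.99891977 -505.66884791  374.65582573]
```

View pics/scene0.png

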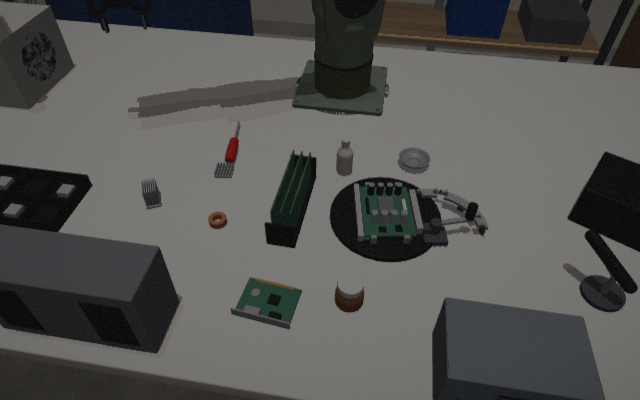

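View pics/side0.png

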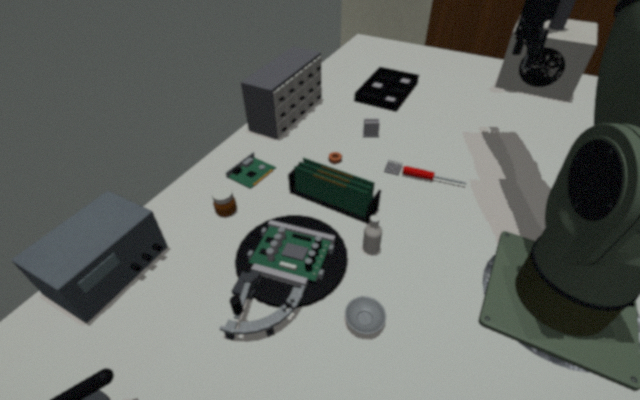

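The scene picture shows the heat sink at (152,193), rack about (293,198), holder about (386,217) and lever knob about (472,210). The side picture has the heat sink at (371,128) and knob at (237,300). I'll enlarge both holder views.

```bash
python3 - <<'E'
from h import *
crop("scene0",325,165,170,100,4.6,"c1")
crop("side0",215,205,145,140,4.2,"c2")
a=cv2.imread("pics/scene0.png")[165:265,325:495];b=cv2.imread("pics/side0.png")[205:345,215:355]
E
```

```text
(no output)
```

View pics/c1.png

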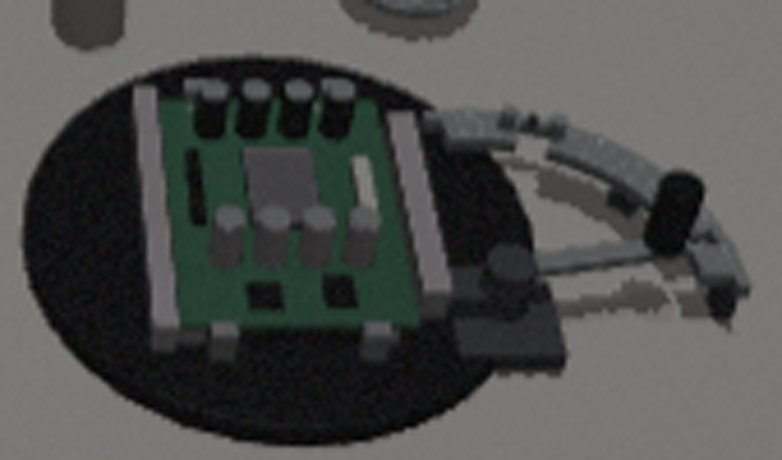

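View pics/c2.png

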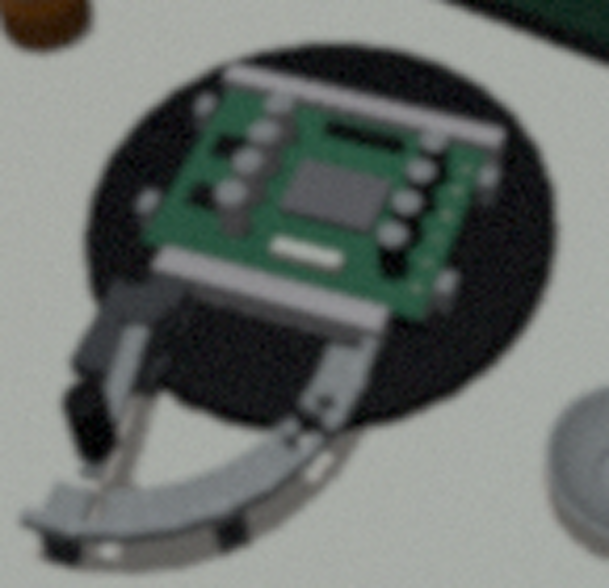

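The crops show the module's corners in c2 near (312,160), (390,178), (360,230) and (283,205), with the knob top at c1 (680,180) / c2 (86,388). The notch posts are at c1 (508,118) and (553,124), i.e. a ccw swing from the open position.

```bash
python3 - <<'E'
from h import *
np.set_printoptions(precision=1,suppress=True)
S,D=load("scene0"),load("side0")
s=lambda x,y:(325+x/4.6-.4,165+y/4.6-.4)
d=lambda x,y:(215+x/4.2-.4,205+y/4.2-.4)
def tri(a,b):
    P=lambda C:C[0]@np.c_[C[1],C[2]]
    X=cv2.triangulatePoints(P(S),P(D),np.array(a,float),np.array(b,float)).ravel();return X[:3]/X[3]
print("knobtop tri",tri(s(680,180),d(86,388)))
print("pivot cap top",tri(s(511,255),d(135,300)))
for n,p in dict(a=(312,160),b=(390,178),c=(360,230),e=(283,205)).items(): print("mod",n,ray(D,d(*p),34))
print("mod far edge scene",ray(S,s(243,150),34),ray(S,s(308,148),34))
print("jaw fix scene",ray(S,s(145,88),35),ray(S,s(165,325),35)," side",ray(D,d(230,68),35),ray(D,d(503,132),35))
print("jaw sl scene",ray(S,s(402,112),35),ray(S,s(435,295),35),"side",ray(D,d(165,258),35),ray(D,d(385,318),35))
print("posts scene",ray(S,s(508,112),46),ray(S,s(555,122),46),"side",ray(D,d(325,400),46),ray(D,d(293,437),46))
print("stage",ray(S,s(24,225),15),ray(S,s(532,225),15),ray(S,s(260,57),15),ray(S,s(300,445),0))
print("sink top tri",tri((150,180),(371,121)), "sink base",ray(S,(153,207),0),ray(D,(371,136),0))
print("rack tri", ray(S,(308,155),90),ray(S,(282,240),90),ray(D,(380,180),90),ray(D,(300,165),90))
E
python3 - <<'E'
import sys; sys.path.insert(0,'.')
from h import *
crop("scene0",135,170,36,45,8,"c3");crop("side0",352,110,40,36,8,"c4")
a=cv2.imread("pics/c3.png");b=cv2.imread("pics/c4.png")
b=cv2.copyMakeBorder(b,0,360-b.shape[0],10,0,0);cv2.imwrite("pics/c34.png",np.hstack([a,b]))
E
mv pics/c34.png pics/ 2>/dev/null; ls pics
```

```text
knobtop tri [537.5 340.2  82.8]
pivot cap top [564.5 272.4  47.1]
mod a [542.6 152.7  34. ]
mod b [500.1 144.   34. ]
mod c [496.9 180.5  34. ]
mod e [540.  185.2  34. ]
mod far edge scene [502.5 144.   34. ] [495.6 175.5  34. ]
jaw fix scene [467.5  91.8  35. ] [622.2 117.5  35. ]  side [617.6 118.1  35. ] [461.8  89.   35. ]
jaw sl scene [462.9 220.5  35. ] [583.  238.3  35. ] side [573.6 241.7  35. ] [459.1 220.9  35. ]
posts scene [465.8 270.7  46. ] [469.  293.4  46. ] side [457.2 278.3  46. ] [460.1 300.9  46. ]
stage [553.1  43.1  15. ] [510.9 287.4  15. ] [412.1 148.1  15. ] [652.5 184.3   0. ]
sink top tri [ 562.5 -366.2   57.5] sink base [ 588.5 -364.1    0. ] [ 559.6 -365.2    0. ]
rack tri [449.3 -24.8  90. ] [706.9 -28.8  90. ] [424.  -76.3  90. ] [622.9 -37.6  90. ]
c1.png
c2.png
c3.png
c34.png
c4.png
scene0.npz
scene0.png
side0.npz
side0.png
```

```bash
cat >> h.py <<'E'
def Rdown(a):  # tool down, tool y at azimuth a deg
    a=np.radians(a); y=np.array([np.cos(a),np.sin(a),0]); z=np.array([0,0,-1.]); return np.c_[np.cross(y,z),y,z]
def plan(way, start=None, jaw=None):
    """way: list of (x,y,z,yaw) per row; exact compensation of rounding; prints slides in cm"""
    from scipy.spatial.transform import Rotation as Ro
    s=ctrl.sense()
    p,R=(np.array(s["eef_pos"]),np.array(s["eef_rot"])) if start is None else start
    S=[];W=[]
    for x,y,z,a in way:
        d=np.round(R.T@(np.array([x,y,z])-p)/10,2); w=np.round(np.degrees(Ro.from_matrix(R.T@Rdown(a)).as_rotvec()),1)
        p=p+R@d*10; R=R@Ro.from_rotvec(np.radians(w)).as_matrix(); S.append(d.tolist());W.append(w.tolist())
    print('{"slide":',S,', "rotation":',W,'}'); return p,R
def lin(a,b,n): return [tuple(np.array(a)+(np.array(b)-np.array(a))*(i+1)/n) for i in range(n)]
def now():
    s=ctrl.sense();p=s["eef_pos"];R=s["eef_rot"];return (*p,np.degrees(np.arctan2(R[1][1],R[0][1])))
E
python3 - <<'E'
from h import *
a=now();b=(480,-250,225,-33);c=(560,50,225,5);d=(530,290,200,21.6)
st=plan(lin(a,b,10));st=plan(lin(b,c,10),st);plan(lin(c,d,8),st)
E
```

```text
{"slide": [[3.47, -1.6, -0.31], [3.57, -1.39, -0.3], [3.64, -1.16, -0.31], [3.7, -0.95, -0.31], [3.75, -0.73, -0.31], [3.79, -0.49, -0.31], [3.82, -0.27, -0.31], [3.82, -0.04, -0.3], [3.82, 0.19, -0.31], [3.8, 0.43, -0.31]] , "rotation": [[-0.1, -0.0, -3.4], [0.0, 0.0, -3.5], [0.0, 0.0, -3.4], [0.0, 0.0, -3.5], [0.0, 0.0, -3.4], [0.0, 0.0, -3.5], [0.0, 0.0, -3.4], [0.0, 0.0, -3.5], [0.0, 0.0, -3.4], [0.0, 0.0, -3.4]] }
{"slide": [[2.95, -0.97, -0.0], [3.01, -0.77, -0.0], [3.05, -0.56, -0.01], [3.08, -0.37, 0.0], [3.1, -0.15, 0.0], [3.11, 0.05, -0.0], [3.09, 0.25, -0.0], [3.07, 0.46, -0.01], [3.04, 0.66, 0.0], [2.98, 0.86, 0.0]] , "rotation": [[0.0, 0.0, -3.8], [0.0, 0.0, -3.8], [0.0, 0.0, -3.8], [0.0, 0.0, -3.8], [0.0, 0.0, -3.8], [0.0, 0.0, -3.8], [0.0, 0.0, -3.8], [0.0, 0.0, -3.8], [0.0, 0.0, -3.8], [0.0, 0.0, -3.8]] }
{"slide": [[3.02, -0.11, 0.31], [3.03, -0.01, 0.31], [3.02, 0.11, 0.31], [3.01, 0.22, 0.31], [3.01, 0.32, 0.31], [2.99, 0.43, 0.31], [2.98, 0.55, 0.31], [2.95, 0.65, 0.31]] , "rotation": [[0.0, 0.0, -2.1], [0.0, 0.0, -2.1], [0.0, 0.0, -2.1], [0.0, 0.0, -2.0], [0.0, 0.0, -2.1], [0.0, 0.0, -2.1], [0.0, 0.0, -2.1], [0.0, 0.0, -2.0]] }
```

View pics/c34.png

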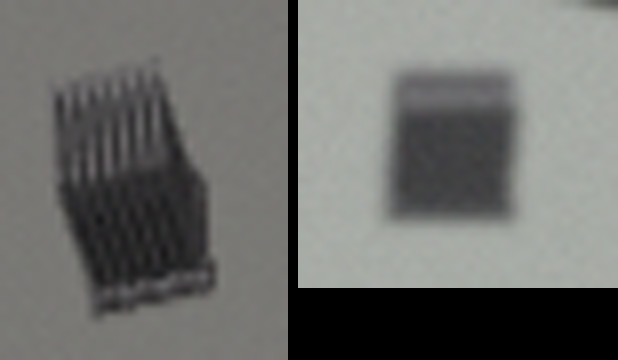

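The heat sink's fins run in depth toward the scene camera; the sink stands roughly at (560..590, -365) with a slight yaw, to be refined from the wrist camera. Now I move over to the lever.

```bash
python3 -m creep '{"slide":[[3.47,-1.6,-0.31],[3.57,-1.39,-0.3],[3.64,-1.16,-0.31],[3.7,-0.95,-0.31],[3.75,-0.73,-0.31],[3.79,-0.49,-0.31],[3.82,-0.27,-0.31],[3.82,-0.04,-0.3],[3.82,0.19,-0.31],[3.8,0.43,-0.31]],"rotation":[[-0.1,0,-3.4],[0,0,-3.5],[0,0,-3.4],[0,0,-3.5],[0,0,-3.4],[0,0,-3.5],[0,0,-3.4],[0,0,-3.5],[0,0,-3.4],[0,0,-3.4]],"jaw":[8.5,8.5,8.5,8.5,8.5,8.5,8.5,8.5,8.5,8.5]}' 20
python3 -m creep '{"slide":[[2.95,-0.97,0],[3.01,-0.77,0],[3.05,-0.56,0],[3.08,-0.37,0],[3.1,-0.15,0],[3.11,0.05,0],[3.09,0.25,0],[3.07,0.46,0],[3.04,0.66,0],[2.98,0.86,0]],"rotation":[[0,0,-3.8],[0,0,-3.8],[0,0,-3.8],[0,0,-3.8],[0,0,-3.8],[0,0,-3.8],[0,0,-3.8],[0,0,-3.8],[0,0,-3.8],[0,0,-3.8]],"jaw":[8.5,8.5,8.5,8.5,8.5,8.5,8.5,8.5,8.5,8.5]}'
python3 -m creep '{"slide":[[3.02,-0.11,0.31],[3.03,0,0.31],[3.02,0.11,0.31],[3.01,0.22,0.31],[3.01,0.32,0.31],[2.99,0.43,0.31],[2.98,0.55,0.31],[2.95,0.65,0.31],[0,0,0],[0,0,0]],"rotation":[[0,0,-2.1],[0,0,-2.1],[0,0,-2.1],[0,0,-2],[0,0,-2.1],[0,0,-2.1],[0,0,-2.1],[0,0,-2],[0,0,0],[0,0,0]],"jaw":[8.5,8.5,8.5,8.5,8.5,8.5,8.5,7,6,5]}'
python3 - <<'E'
from h import *
snap("wrist","w1"); print(now(),ctrl.sense()["opening"]); crop("w1",0,0,640,400,1.25,"w1b")
E
```

```text
clock: 1.1
eef_pos: [480.9, -248.9, 225.3]
eef_rot: [[0.543, 0.84, 0.0], [0.84, -0.543, -0.001], [-0.001, 0.001, -1.0]]
force: [-0.2, -0.6, 1.1]
opening: 85.0
grip_force: 0.0
clock: 2.1
eef_pos: [560.2, 51.0, 224.7]
eef_rot: [[-0.089, 0.996, 0.0], [0.996, 0.089, -0.002], [-0.002, 0.0, -1.0]]
force: [0.4, -0.5, -0.4]
opening: 85.0
grip_force: 0.0
clock: 3.1
eef_pos: [529.9, 290.0, 199.2]
eef_rot: [[-0.368, 0.93, 0.0], [0.93, 0.368, -0.002], [-0.002, -0.001, -1.0]]
force: [0.2, -0.2, 0.5]
opening: 50.0
grip_force: 0.0
(np.float64(530.3269454729915), np.float64(289.2107338017993), np.float64(199.45625292745794), np.float64(21.525959557337618)) 50.01052753874008
```

View pics/w1b.png

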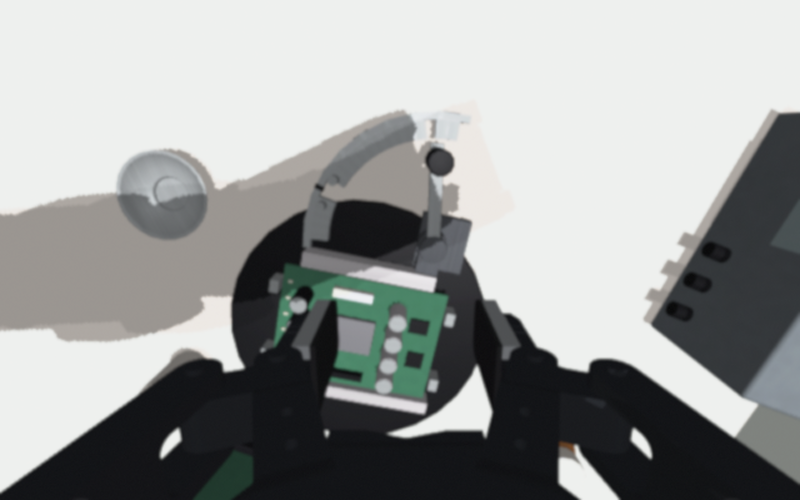

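Wrist picture (x1.25): knob top at (439,161), pivot cap about (434,243), notch posts about (320,186) and (324,203), tick at (318,187).

```bash
python3 - <<'E'
from h import *
np.set_printoptions(precision=1,suppress=True)
C=load("w1")
for n,p,z in (("knob",(439,161),83),("pivotcap",(434,243),47),("post",(322,195),46),("lever end at block",(436,235),40),("modA",(338,318),34),("modB",(375,322),34),("modC",(370,355),34),("tick",(318,187),34)): print(n,ray(C,(p[0]/1.25,p[1]/1.25),z))
crop("w1",235,75,160,130,5,"w1c"); crop("w1",235,75,160,120,5,"w1c")
E
```

```text
knob [533.7 343.2  83. ]
pivotcap [559.6 278.5  47. ]
post [459.4 281.9  46. ]
lever end at block [559.6 284.1  40. ]
modA [507.5 177.4  34. ]
modB [540.4 186.2  34. ]
modC [547.9 152.6  34. ]
tick [452.6 284.5  34. ]
```

View pics/w1c.png

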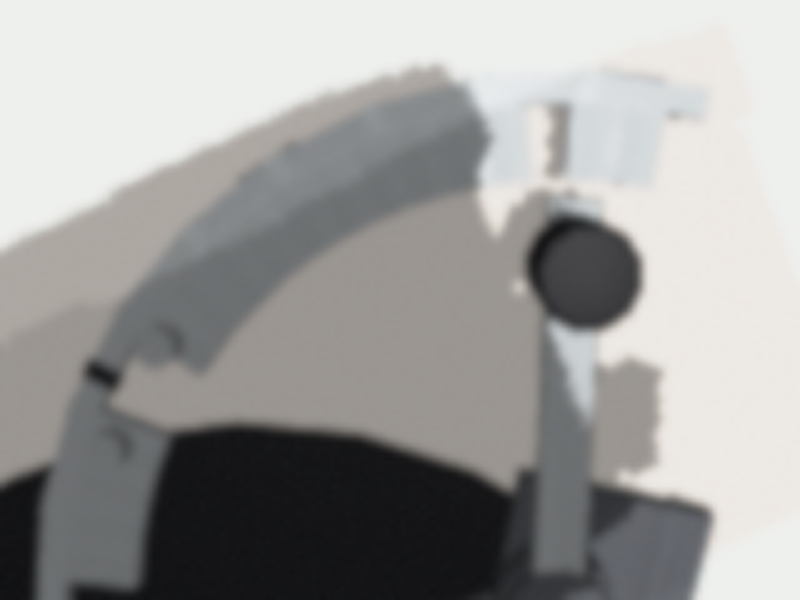

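The crop shows the knob top at (585,272), lever axis from (565,540) to (576,215), posts at (165,340) and (118,443), tick at (103,374), and the lever's gap at (548,140).

```bash
python3 - <<'E'
from h import *
np.set_printoptions(precision=1,suppress=True)
C=load("w1"); r=lambda x,y,z: ray(C,(x/5+235-.4,y/5+75-.4),z)[:2]
k=r(585,272,83); a=r(565,540,44); b=r(576,205,44); t=r(103,374,34); p1=r(165,340,46);p2=r(118,443,46); g=r(548,140,34)
u=(b-a)/np.linalg.norm(b-a); piv=k-75*u
ang=lambda v:np.degrees(np.arctan2(v[1],v[0]))
print(k,a,b,"lever",ang(u),"piv",piv,"tick",t,ang(t-piv),np.linalg.norm(t-piv),"posts",p1,p2,ang((p1+p2)/2-piv),np.linalg.norm((p1+p2)/2-piv),"gap",g,ang(g-piv))
th=np.radians(ang(u)+63); print("notch", piv+75*np.array([np.cos(th),np.sin(th)]))
E
```

```text
[534.1 343.2] [555.5 289.8] [531.3 353.3] lever 110.92245917395353 piv [560.9 273.1] tick [453.3 285. ] 173.67494453928455 108.24409967679219 posts [464.5 298.5] [462.4 275.1] 172.00586593072077 98.39569795227771 gap [521.9 363. ] 113.46609725480475
notch [486.3 281.1]
```

```bash
python3 - <<'E'
from h import *
a=now();b=(534,343,130,21);c=(534,343,55,21)
plan(lin(a,b,5)+lin(b,c,5))
E
```

```text
{"slide": [[0.98, 0.46, 1.39], [0.97, 0.47, 1.39], [0.98, 0.46, 1.38], [0.98, 0.45, 1.39], [0.97, 0.46, 1.39], [0.0, 0.0, 1.5], [0.0, 0.0, 1.5], [0.0, 0.0, 1.5], [0.01, 0.0, 1.5], [-0.0, 0.0, 1.5]] , "rotation": [[-0.0, 0.1, 0.1], [-0.0, 0.0, 0.1], [-0.0, 0.0, 0.1], [-0.0, 0.0, 0.1], [-0.0, 0.0, 0.1], [-0.0, 0.0, 0.0], [-0.0, 0.0, 0.0], [-0.0, 0.0, 0.0], [-0.0, 0.0, 0.0], [-0.0, 0.0, 0.0]] }
```

```bash
python3 -m creep '{"slide":[[0.98,0.46,1.39],[0.97,0.47,1.39],[0.98,0.46,1.38],[0.98,0.45,1.39],[0.97,0.46,1.39],[0,0,1.5],[0,0,1.5],[0,0,1.5],[0,0,1.5],[0,0,1.5]],"rotation":[[0,0.1,0.1],[0,0,0.1],[0,0,0.1],[0,0,0.1],[0,0,0.1],[0,0,0],[0,0,0],[0,0,0],[0,0,0],[0,0,0]],"jaw":[5,5,5,5,5,5,5,5,5,5]}' 20
python3 - <<'E'
from h import *
snap("wrist","w2"); print(now()); crop("w2",150,60,340,250,2.3,"w2c")
E
```

```text
clock: 4.15
eef_pos: [533.7, 344.1, 53.8]
eef_rot: [[-0.36, 0.933, -0.0], [0.933, 0.36, 0.0], [0.0, -0.0, -1.0]]
force: [-0.1, -0.3, 0.7]
opening: 50.4
grip_force: 0.0
(np.float64(532.8589683808534), np.float64(343.3797225707947), np.float64(51.55324238262703), np.float64(21.084640815946685))
```

View pics/w2c.png

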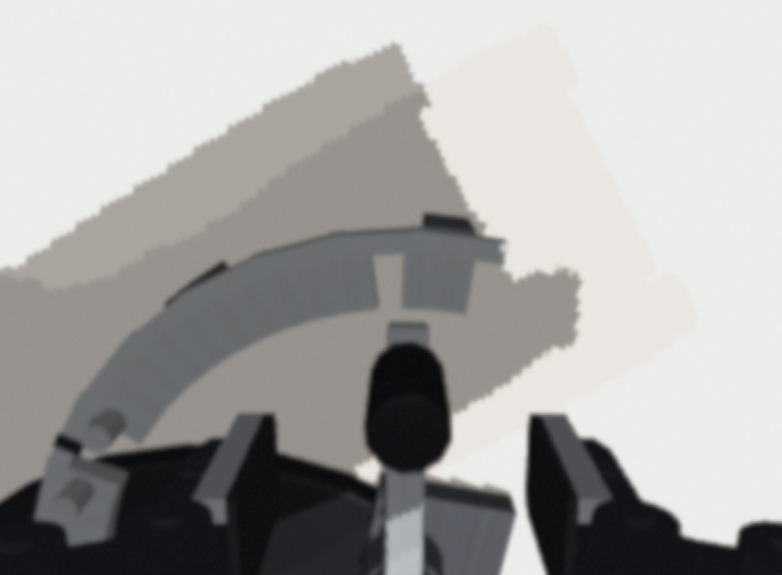

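The knob stands between the pads at crop (407,435); I check its radial centring by projection, and plan the arc.

```bash
python3 - <<'E'
from h import *
np.set_printoptions(precision=1,suppress=True)
C=load("w2"); p=np.array(now()[:3])
for dz in (0,19,31): print(dz,(proj(C,p+[0,0,dz])-[150,60])*2.3)
print(ray(C,(150+407/2.3,60+437/2.3),83))
piv=np.array([560.9,273.1]);q=lambda th:(*(piv+75*np.array([np.cos(np.radians(th)),np.sin(np.radians(th))])),53,th-90)
st=(np.array([*q(111)[:3]]),Rdown(21))
st=plan([q(111+3.15*(i+1)) for i in range(10)],st); st=plan([q(142.5+3.15*(i+1)) for i in range(10)],st);print(q(174))
E
```

```text
0 [399.5 380.3]
19 [399.4 408.7]
31 [399.4 430. ]
[534.9 342.6  83. ]
{"slide": [[-0.01, -0.41, 0.0], [-0.01, -0.41, 0.0], [-0.01, -0.42, 0.0], [-0.01, -0.41, 0.0], [-0.02, -0.41, 0.0], [-0.01, -0.41, 0.0], [-0.01, -0.42, 0.0], [-0.01, -0.41, 0.0], [-0.01, -0.41, 0.0], [-0.01, -0.41, 0.0]] , "rotation": [[0.0, 0.0, -3.2], [0.0, 0.0, -3.1], [0.0, 0.0, -3.2], [0.0, 0.0, -3.1], [0.0, 0.0, -3.1], [0.0, 0.0, -3.2], [0.0, 0.0, -3.2], [0.0, 0.0, -3.1], [0.0, 0.0, -3.1], [0.0, 0.0, -3.2]] }
{"slide": [[-0.01, -0.41, 0.0], [-0.02, -0.42, 0.0], [-0.01, -0.41, 0.0], [-0.01, -0.41, 0.0], [-0.01, -0.41, 0.0], [-0.01, -0.41, 0.0], [-0.01, -0.42, 0.0], [-0.01, -0.41, 0.0], [-0.01, -0.41, 0.0], [-0.02, -0.41, 0.0]] , "rotation": [[0.0, 0.0, -3.2], [0.0, 0.0, -3.1], [0.0, 0.0, -3.1], [0.0, 0.0, -3.2], [0.0, 0.0, -3.2], [0.0, 0.0, -3.1], [0.0, 0.0, -3.2], [0.0, 0.0, -3.1], [0.0, 0.0, -3.1], [0.0, 0.0, -3.2]] }
(np.float64(486.31085784737945), np.float64(280.93963474507404), 53, 84)
```

```bash
python3 -m creep '{"slide":[[0,0.15,-0.2],[0,0,0],[0,0,0],[0,0,0],[0,0,0],[0,0,0],[0,0,0],[0,0,0],[0,0,0],[0,0,0]],"rotation":[[0,0,0],[0,0,0],[0,0,0],[0,0,0],[0,0,0],[0,0,0],[0,0,0],[0,0,0],[0,0,0],[0,0,0]],"jaw":[4,3,1.8,1.8,1.8,1.8,1.8,1.8,1.8,1.8]}' 20; python3 -c "
from h import *;print(now(),ctrl.sense()['force'])"
```

```text
clock: 5.2
eef_pos: [535.3, 344.2, 57.3]
eef_rot: [[-0.359, 0.933, 0.0], [0.933, 0.359, 0.0], [0.0, 0.0, -1.0]]
force: [-0.1, 0.3, -0.1]
opening: 17.8
grip_force: 0.0
(np.float64(535.2841233337547), np.float64(344.1662777471493), np.float64(57.26994759958143), np.float64(21.06113719177351)) [-0.13754249  0.26092644 -0.10427204]
```

```bash
python3 - <<'E'
from h import *
np.set_printoptions(precision=1,suppress=True)
C,im=snap("wrist","w3"); crop("w3",200,100,240,200,3,"w3c"); p=np.array(now()[:3])
for dz in (0,19,31): print(dz,(proj(C,p+[0,0,dz])-[200,100])*3)
E
```

```text
0 [376.5 378.2]
19 [377.  415.9]
31 [377.4 444.2]
```

View pics/w3c.png

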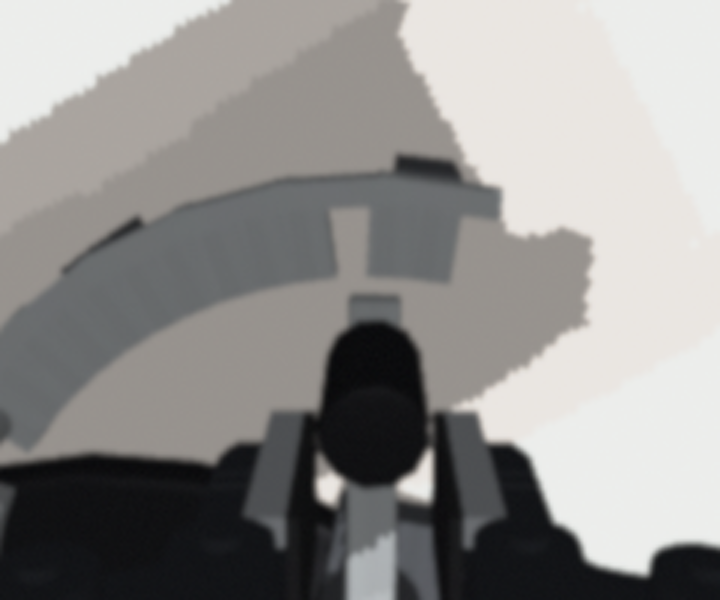

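The pads straddle the knob at crop (313..432, 412+) with a hair of clearance, knob centred at (372,437). I just have to close further.

```bash
python3 -m creep '{"slide":[[0,0,0],[0,0,0],[0,0,0],[-0.01,-0.41,0],[-0.01,-0.41,0],[-0.01,-0.42,0],[-0.01,-0.41,0],[-0.02,-0.41,0],[-0.01,-0.41,0],[-0.01,-0.42,0]],"rotation":[[0,0,0],[0,0,0],[0,0,0],[0,0,-3.2],[0,0,-3.1],[0,0,-3.2],[0,0,-3.1],[0,0,-3.1],[0,0,-3.2],[0,0,-3.2]],"jaw":[0.5,0.5,0.5,0.5,0.5,0.5,0.5,0.5,0.5,0.5]}' 20; python3 -c "
from h import *;print(now(),ctrl.sense()['force'])"
```

```text
clock: 6.25
eef_pos: [510.9, 328.8, 57.3]
eef_rot: [[-0.686, 0.728, 0.0], [0.728, 0.686, 0.0], [0.0, 0.0, -1.0]]
force: [0.3, -0.5, 0.1]
opening: 5.5
grip_force: 0.0
(np.float64(510.85372186149283), np.float64(328.82375782862397), np.float64(57.30322638746665), np.float64(43.294699993407654)) [ 0.32778719 -0.46051937  0.08646027]
```

The fingers closed to 5.5 mm on nothing, so they missed the knob. I look at all three cameras in one composite to see why.

```bash
python3 - <<'E'
from h import *
S,a=snap("scene","s4");D,b=snap("side","d4");C,c=snap("wrist","w4")
p=np.array(now()[:3]); q=proj(S,p);r=proj(D,p);print(q,r,proj(C,p))
def cr(im,x0,y0,w,h,W,H): return cv2.resize(im[y0:y0+h,x0:x0+w],(W,H),interpolation=cv2.INTER_CUBIC)
A=cr(a,405,140,100,100,400,400);B=cr(b,205,220,100,100,400,400)
E=cr(c,200,100,240,120,400,200); 
out=np.zeros((600,800,3),np.uint8);out[:400,:400]=A;out[:400,400:]=B;out[400:,:400]=E
cv2.imwrite("pics/v10.png",np.clip(out*1.4,0,255).astype(np.uint8))
E
```

```text
[463.38255145 202.64813438] [252.50547497 305.71257243] [326.22531566 226.57866951]
```

View pics/v10.png

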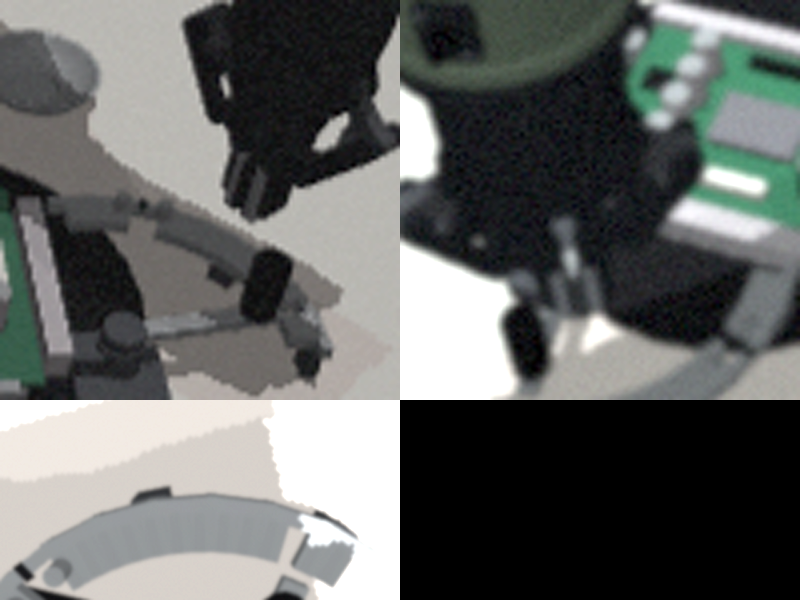

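The composite shows the fingertips at scene (466.7,192.5) / side (250,298.5). The untouched knob's top is at scene (472,205) / side (234.5,298), so the tips are higher than reported; I triangulate.

```bash
python3 - <<'E'
from h import *
np.set_printoptions(precision=1,suppress=True)
S,D=load("s4"),load("d4")
def tri(a,b):
    P=lambda C:C[0]@np.c_[C[1],C[2]]
    X=cv2.triangulatePoints(P(S),P(D),np.array(a,float),np.array(b,float)).ravel();X=X[:3]/X[3];return X,proj(S,X)-a,proj(D,X)-b
s=lambda x,y:(405+x/4-.4,140+y/4-.4); d=lambda x,y:(205+(x-400)/4-.4,220+y/4-.4)
print("now",now())
print("tips",tri(s(247,210),d(580,313)))
print("knob top",tri(s(272,260),d(520,315)))
print("knob bottom",tri(s(262,315),d(533,385)))
for z in (40,60,80): print(z,ray(S,s(272,260),z),ray(D,d(520,315),z), ray(S,s(247,210),z+20),ray(D,d(580,313),z+20))
E
```

```text
now (np.float64(511.0362390945307), np.float64(328.81838534088257), np.float64(57.328100328346274), np.float64(43.08652284464871))
tips (array([510.1, 329.4,  87.6]), array([0.5, 0.3]), array([ 0.9, -0.6]))
knob top (array([537.6, 341.4,  80.3]), array([0.1, 0.1]), array([ 0.2, -0.1]))
knob bottom (array([533.3, 348. ,  33.7]), array([0.4, 0.2]), array([ 0.6, -0.4]))
40 [495.7 353.4  40. ] [559.1 324.7  40. ] [479.3 336.3  60. ] [524.3 319.   60. ]
60 [516.4 347.4  60. ] [548.5 333.1  60. ] [501.  330.6  80. ] [514.5 327.9  80. ]
80 [537.1 341.3  80. ] [537.9 341.6  80. ] [522.8 324.8 100. ] [504.7 336.8 100. ]
```

```bash
python3 - <<'E'
from h import *
a=now();b=(535.5,343.5,70,21);c=(535.5,343.5,27,21)
plan(lin(a,b,5)+[b]+lin(b,c,4))
E
```

```text
{"slide": [[-0.12, 0.56, -0.25], [-0.08, 0.56, -0.26], [-0.03, 0.57, -0.25], [0.01, 0.57, -0.25], [0.06, 0.57, -0.26], [-0.0, 0.0, 0.0], [-0.0, 0.0, 1.08], [-0.0, 0.0, 1.07], [-0.0, 0.0, 1.08], [-0.0, 0.0, 1.07]] , "rotation": [[0.0, -0.0, 4.4], [0.0, -0.0, 4.4], [0.0, -0.0, 4.5], [0.0, -0.0, 4.4], [0.0, -0.0, 4.4], [0.0, -0.0, -0.0], [0.0, -0.0, -0.0], [0.0, -0.0, -0.0], [0.0, -0.0, -0.0], [0.0, -0.0, -0.0]] }
```

```bash
python3 -m creep '{"slide":[[-0.12,0.56,-0.25],[-0.08,0.56,-0.26],[-0.03,0.57,-0.25],[0.01,0.57,-0.25],[0.06,0.57,-0.26],[0,0,0],[0,0,1.08],[0,0,1.07],[0,0,1.08],[0,0,1.07]],"rotation":[[0,0,4.4],[0,0,4.4],[0,0,4.5],[0,0,4.4],[0,0,4.4],[0,0,0],[0,0,0],[0,0,0],[0,0,0],[0,0,0]],"jaw":[5,5,5,5,5,5,5,5,5,5]}' 20; 
python3 -m creep '{"slide":[[0,0,0],[0,0,0],[0,0,0],[0,0,0],[0,0,0],[0,0,0],[0,0,0],[0,0,0],[0,0,0],[0,0,0]],"rotation":[[0,0,0],[0,0,0],[0,0,0],[0,0,0],[0,0,0],[0,0,0],[0,0,0],[0,0,0],[0,0,0],[0,0,0]],"jaw":[3,1.5,1.5,1.5,1.5,1.5,1.5,1.5,1.5,1.5]}' 20
```

```text
clock: 7.4
eef_pos: [535.1, 343.3, 25.6]
eef_rot: [[-0.36, 0.933, -0.001], [0.933, 0.36, -0.0], [-0.0, -0.001, -1.0]]
force: [-0.4, 0.5, -1.1]
opening: 50.0
grip_force: 0.0
clock: 8.4
eef_pos: [535.4, 343.7, 27.1]
eef_rot: [[-0.359, 0.933, 0.0], [0.933, 0.359, 0.0], [0.0, 0.0, -1.0]]
force: [-1.0, 0.5, -2.6]
opening: 19.0
grip_force: 20.4
```

Gripped. Now the swing, leaving the last few degrees for a check.

```bash
python3 -m creep '{"slide":[[-0.01,-0.41,0],[-0.01,-0.41,0],[-0.01,-0.42,0],[-0.01,-0.41,0],[-0.02,-0.41,0],[-0.01,-0.41,0],[-0.01,-0.42,0],[-0.01,-0.41,0],[-0.01,-0.41,0],[-0.01,-0.41,0]],"rotation":[[0,0,-3.2],[0,0,-3.1],[0,0,-3.2],[0,0,-3.1],[0,0,-3.1],[0,0,-3.2],[0,0,-3.2],[0,0,-3.1],[0,0,-3.1],[0,0,-3.2]],"jaw":[0.5,0.5,0.5,0.5,0.5,0.5,0.5,0.5,0.5,0.5]}' 20; 
python3 -m creep '{"slide":[[-0.01,-0.41,0],[-0.02,-0.42,0],[-0.01,-0.41,0],[-0.01,-0.41,0],[-0.01,-0.41,0],[-0.01,-0.41,0],[-0.01,-0.42,0],[-0.01,-0.41,0],[0,0,0],[0,0,0]],"rotation":[[0,0,-3.2],[0,0,-3.1],[0,0,-3.1],[0,0,-3.2],[0,0,-3.2],[0,0,-3.1],[0,0,-3.2],[0,0,-3.1],[0,0,0],[0,0,0]],"jaw":[0.5,0.5,0.5,0.5,0.5,0.5,0.5,0.5,0.5,0.5]}' 20
python3 - <<'E'
from h import *
s=ctrl.sense();print(now(),s["force"],s["wrist_torque"]);C,im=snap("wrist","w5")
E
```

```text
clock: 9.4
eef_pos: [502.5, 319.8, 27.1]
eef_rot: [[-0.796, 0.606, -0.0], [0.606, 0.796, 0.001], [0.001, 0.001, -1.0]]
force: [-1.0, 2.5, -2.1]
opening: 18.9
grip_force: 20.4
clock: 10.4
eef_pos: [488.1, 289.7, 27.0]
eef_rot: [[-0.977, 0.211, -0.001], [0.211, 0.977, 0.0], [0.001, -0.0, -1.0]]
force: [-7.2, 0.8, 0.2]
opening: 18.8
grip_force: 20.7
(np.float64(488.14658725476147), np.float64(289.69935361058236), np.float64(27.011543626610923), np.float64(77.79601774509979)) [-7.2001685   0.80901003  0.21970327] [0.1828721  1.48984491 0.11082845]
```

```bash
python3 -m creep '{"slide":[[0.05,-0.19,0],[0.05,-0.19,0],[0,-0.19,0],[0,-0.19,0],[0,0,0],[0,0,0],[0,0,0],[0,0,0],[0,0,0],[0,0,0]],"rotation":[[0,0,-1.5],[0,0,-1.4],[0,0,-1.5],[0,0,-1.4],[0,0,0],[0,0,0],[0,0,0],[0,0,0],[0,0,0],[0,0,0]],"jaw":[0.5,0.5,0.5,0.5,0.5,0.5,0.5,0.5,0.5,0.5]}' 20
python3 - <<'E'
from h import *
from scipy.optimize import least_squares
s=ctrl.sense();print(now(),s["force"]);C,im=snap("wrist","w6")
P=np.array([[535.4,343.7],[502.5,319.8],[488.15,289.7],now()[:2]]);
r=least_squares(lambda c:np.hypot(*(P-c).T)-75,[561,273]);print(r.x,r.fun,np.degrees(np.arctan2(*(P-r.x).T[::-1])))
# project notch features using current calibration for reference
for n,p in (("tick",(453.3,285,34)),("p1",(464.5,298.5,46)),("p2",(462.4,275.1,46)),("knobtop",(*now()[:2],80))): print(n,proj(C,p))
# darkness map near the notch
g=cv2.cvtColor(im,cv2.COLOR_BGR2GRAY)
x,y=proj(C,(463,287,40)).astype(int);y0=max(0,y-40)
print(x,y,y0)
for row in g[y0:y+50:3,x-66:x+66:3]: print(''.join("%x"%(v>>4) for v in row))
E
```

```text
clock: 11.45
eef_pos: [486.8, 282.2, 27.0]
eef_rot: [[-0.994, 0.112, 0.0], [0.112, 0.994, -0.0], [-0.0, -0.0, -1.0]]
force: [-1.8, -1.0, -0.7]
opening: 18.8
grip_force: 20.7
(np.float64(486.795754621827), np.float64(282.1668987036666), np.float64(26.97136536090844), np.float64(83.55517307433772)) [-1.75580238 -1.02894077 -0.66620646]
[561.29952752 273.29096725] [ 0.02144639 -0.03017565 -0.03260887  0.04842149] [110.19573358 141.65683839 167.35660818 173.2042421 ]
tick [323.93421576 173.41485219]
p1 [352.71269139 196.65033663]
p2 [306.56807996 197.61428059]
knobtop [325.89936737 271.47131083]
329 193 153
11027999999999999999999999999999999999999999
11101699999999999999999999999999999999999999
11111159999999999999999999999999999999999999
11111114899999999999999999999999999999999999
11111110389887655566566666676789999999999999
11222223355566666665115666666665678999999999
23445556666767777776115777777777666567889999
56666666677777676776115777777777777766655679
66666766677766666776116777777777777777777666
66667666666666666998338999976667777777777777
666666666666445668999999998545667676677
[... 160 characters left out ...]
9999999766666666666666666
66666666666666666589999999766666666666666666
66666666666666666539999999666666666666666666
66666666666666666515999999766666666667666666
66666666665433221111799999998877766666666666
66666543211111111111488899999999988776666666
66532111111111111244455589999999999998776666
42111111111111111366666679999999999999998766
11111111111111111466666679999999999999999987
1111111111111111135544568999999999999999999a
1111111111111111121000025999999999999999999b
1111111111111111000000000599999999999999999b
111111111111111100000000017999999999999999be
111111111111111000000000003999999999999999ae
111111111333311000000000002756666999999999de
1111111124443100000000000016134448999999999a
```

```bash
python3 - <<'E'
from h import *
C=load("w6");g=cv2.cvtColor(cv2.imread("pics/w6.png"),cv2.COLOR_BGR2GRAY).astype(int)
piv=np.array([561.3,273.3]);A=lambda x,y,z:np.degrees(np.arctan2(*(ray(C,(x,y),z)[:2]-piv)[::-1]))
for y in (168,171,174,177,186,189,192,195,198,213,215,217,219,221): print(y,' '.join("%d"%v for v in g[y,304:352]))
for x,y in ((310,217),(324,217),(336,217),(326,172),(316,190),(341,190)): print(x,y,[round(A(x,y,z),1) for z in (30,34,38)], ray(C,(x,y),34)[:2].round(1))
E
```

```text
168 107 109 110 110 110 111 111 111 111 110 108 109 109 108 108 106 95 70 42 26 24 23 25 36 59 87 103 108 107 106 105 105 105 105 104 105 105 104 103 102 101 101 103 105 106 105 102 100
171 111 112 112 111 112 111 112 112 112 113 112 112 112 113 112 109 98 71 41 25 21 22 23 34 61 90 107 113 113 113 113 113 113 113 113 113 113 112 113 112 113 112 112 113 112 112 113 112
174 112 111 112 111 112 111 112 111 112 113 113 113 113 112 111 109 97 72 41 24 22 21 23 36 66 95 109 112 112 113 114 113 113 114 113 113 112 113 113 113 113 113 112 112 113 113 113 112
177 111 111 111 111 111 111 110 110 113 119 123 124 124 123 123 118 105 76 43 23 21 23 24 41 74 104 116 118 119 118 119 119 118 118 118 118 117 117 117 117 114 111 111 112 113 112 112 112
186 82 79 78 79 85 95 103 106 106 118 140 149 150 151 150 151 151 150 151 151 150 151 151 150 150 151 150 150 150 151 151 151 150 150 149 142 124 97 78 74 75 77 80 82 84 84 84 82
189 105 103 98 90 85 89 100 105 105 113 133 147 150 151 150 150 151 150 150 151 151 150 151 151 151 151 151 151 150 150 150 150 151 150 147 133 105 83 83 92 101 106 107 108 10
[... 1257 characters left out ...]
51 151 151 150 151 151 151 151 151 151 151
221 19 21 19 19 19 18 19 19 22 36 63 90 103 104 102 101 101 101 100 99 98 96 93 92 95 101 106 109 110 112 117 130 144 150 150 151 151 151 151 151 151 151 151 151 150 151 151 151
310 217 [np.float64(179.4), np.float64(179.2), np.float64(178.9)] [476.9 274.6]
324 217 [np.float64(173.9), np.float64(173.9), np.float64(173.8)] [477.8 282.3]
336 217 [np.float64(169.1), np.float64(169.3), np.float64(169.5)] [478.5 288.9]
326 172 [np.float64(173.2), np.float64(173.2), np.float64(173.2)] [452.7 286.2]
316 190 [np.float64(176.4), np.float64(176.3), np.float64(176.2)] [461.9 279.7]
341 190 [np.float64(168.3), np.float64(168.5), np.float64(168.7)] [463.4 293.2]
```

Lever edges centre on the tick within about 0.1°, so it's in the notch. Now I release, lift and travel to the heat sink.

```bash
python3 - <<'E'
from h import *
S=load("scene0")
p=ray(S,(146.9,207.5),3);q=ray(S,(161.6,204.4),3);v=(q-p);print(p,q,np.degrees(np.arctan2(v[1],v[0])),np.hypot(*v[:2]))
a=(487,282,60,83.5);u=(487,282,190,83.5);b=(560,60,230,90);c=(560,-150,230,95);d=(550,-355,190,97)
st=(np.array(a[:3]),Rdown(83.5))
st=plan(lin(a,u,4)+lin(u,b,6),st);st=plan(lin(b,c,6)+lin(c,d,4),st)
E
```

```text
[ 595.02863246 -375.30652021    3.        ] [ 579.8882126 -346.0282347    3.       ] 117.34443959919616 32.96134578626274
{"slide": [[0.0, 0.0, -3.25], [0.0, 0.0, -3.25], [0.0, 0.0, -3.25], [0.0, 0.0, -3.25], [-1.63, -3.54, -0.67], [-1.56, -3.57, -0.66], [-1.49, -3.6, -0.67], [-1.42, -3.62, -0.67], [-1.36, -3.65, -0.66], [-1.28, -3.68, -0.67]] , "rotation": [[0.0, 0.0, 0.0], [0.0, 0.0, 0.0], [0.0, 0.0, 0.0], [0.0, 0.0, 0.0], [0.0, 0.0, -1.1], [0.0, 0.0, -1.1], [0.0, 0.0, -1.1], [0.0, 0.0, -1.0], [0.0, 0.0, -1.1], [0.0, 0.0, -1.1]] }
{"slide": [[-0.0, -3.5, -0.0], [0.04, -3.5, -0.0], [0.11, -3.5, -0.0], [0.15, -3.49, -0.0], [0.2, -3.5, -0.0], [0.26, -3.49, -0.0], [0.69, -5.08, 1.0], [0.74, -5.08, 1.0], [0.79, -5.07, 1.0], [0.83, -5.06, 1.0]] , "rotation": [[0.0, 0.0, -0.8], [0.0, 0.0, -0.9], [0.0, 0.0, -0.8], [0.0, 0.0, -0.8], [0.0, 0.0, -0.9], [0.0, 0.0, -0.8], [0.0, 0.0, -0.5], [0.0, 0.0, -0.5], [0.0, 0.0, -0.5], [0.0, 0.0, -0.5]] }
```

```bash
python3 -m creep '{"slide":[[0,0,0],[0,0,0],[0,0,0],[0,0,0],[0,0,0],[0,0,0],[0,0,-0.3],[0,0,-0.7],[0,0,-1],[0,0,-1.3]],"rotation":[[0,0,0],[0,0,0],[0,0,0],[0,0,0],[0,0,0],[0,0,0],[0,0,0],[0,0,0],[0,0,0],[0,0,0]],"jaw":[2.2,2.5,3,3.5,4,4.5,5,5,5,5]}'
```

```text
clock: 12.5
eef_pos: [486.6, 282.3, 60.9]
eef_rot: [[-0.994, 0.112, -0.0], [0.112, 0.994, 0.0], [0.0, 0.0, -1.0]]
force: [0.3, 0.2, 0.7]
opening: 49.9
grip_force: 0.0
```

```bash
python3 - <<'E'
from h import *
a=now();u=(520,260,175,83.5);m=(605,175,200,83.5)
st=plan(lin(a,u,4)+lin(u,m,5))
E
```

```text
{"slide": [[-0.89, -0.46, -2.85], [-0.89, -0.46, -2.85], [-0.89, -0.46, -2.85], [-0.89, -0.46, -2.86], [-1.89, -1.49, -0.5], [-1.88, -1.5, -0.5], [-1.88, -1.49, -0.5], [-1.88, -1.5, -0.5], [-1.89, -1.49, -0.5]] , "rotation": [[0.0, -0.0, 0.0], [0.0, -0.0, 0.0], [0.0, -0.0, 0.1], [0.0, -0.0, -0.0], [0.0, -0.0, -0.0], [0.0, -0.0, -0.0], [0.0, -0.0, -0.0], [0.0, -0.0, -0.0], [0.0, -0.0, -0.0]] }
```

```bash
python3 -m creep '{"slide":[[-0.89,-0.46,-2.85],[-0.89,-0.46,-2.85],[-0.89,-0.46,-2.85],[-0.89,-0.46,-2.86],[-1.89,-1.49,-0.5],[-1.88,-1.5,-0.5],[-1.88,-1.49,-0.5],[-1.88,-1.5,-0.5],[-1.89,-1.49,-0.5],[0,0,0]],"rotation":[[0,0,0],[0,0,0],[0,0,0],[0,0,0],[0,0,0],[0,0,0],[0,0,0],[0,0,0],[0,0,0],[0,0,0]],"jaw":[5,5,6,7,8.5,8.5,8.5,8.5,8.5,8.5]}'
python3 - <<'E'
from h import *
C,im=snap("wrist","w7"); print(now())
q=np.array([proj(C,(520+dx*.984-dy*.174,166+dx*.174+dy*.984,34)) for dx,dy in ((-25,-17),(25,-17),(25,17),(-25,17),(0,0))]);print(q)
hsv=cv2.cvtColor(im,cv2.COLOR_BGR2HSV)
x,y=q[4].astype(int)
# G-R difference map: grey module in green board
d=im.astype(int)
for r in range(max(0,y-60),min(400,y+60),4): print(r,''.join('G' if d[r,c,1]-d[r,c,2]>25 else "%x"%(d[r,c].mean()//16) for c in range(x-80,x+80,2)))
E
```

```text
clock: 13.5
eef_pos: [607.0, 172.5, 200.2]
eef_rot: [[-0.993, 0.116, 0.001], [0.116, 0.993, -0.0], [-0.001, 0.0, -1.0]]
force: [-0.2, 0.2, -0.5]
opening: 85.0
grip_force: 0.0
(np.float64(605.7239490263967), np.float64(174.2341505026834), np.float64(199.95080602792578), np.float64(83.46024283317192))
[[284.65699981  67.78307999]
 [300.10947102 117.75919235]
 [331.93971666 107.93386611]
 [317.63613927  57.15592578]
 [308.66646051  88.17105229]]Traceback (most recent call last):
  File "<stdin>", line 8, in <module>
  File "<stdin>", line 8, in <genexpr>
TypeError: %x format: an integer is required, not numpy.float64
```

```bash
python3 - <<'E'
from h import *
im=cv2.imread("pics/w7.png").astype(int); d=im
for r in range(48,128,3): print(r,''.join('G' if d[r,c,1]-d[r,c,2]>25 else "%x"%int(d[r,c].mean()//16) for c in range(240,370,2)))
E
```

```text
48 GGGGG5677777631GG356665201GGGGG22GGGGGGGGGGGGGGGGGGGGGGGGaeeeeeed
51 GGGGG46777776202GG22110012GGGGGGGGGGGGGGGGGGGGGGGGGGGGGGG8eeeeeee
54 GGGGGG4677663101GGGG2112GGGGGGGGGGGGGGGGGGGGGGGGGGGGGGGGGGceeeeee
57 4GGGGGG334310012GGGGGGGGGGGGGGGGGGGG55GGGGGGGGGGGceedGGGGG9eeeeee
60 5GGGGGGGGG2111GGGGGGGGGGGGGGGGG45566665GGGGGGGGGaeffeGGGGGGdeeeee
63 64GGGGGGGGGGGGGGGGGGGGGGGG4445555666666GGGGGGGGGGdefecGGGGGbeeeee
66 75GGGGGGGGGGGGGGGGGGGG445555555555666665GGGGGGGGGbeffeGGGGG9eeeee
69 864GGGGGGGGGGGGGGGGGGG555555555555566665GGGGGGGGGGeffeGGGGGGdeeee
72 875GGGGGGGGGGGGGGGGGGG4555555555555566664GGGGGGGGGcefedGGGGGaeeee
75 8764GGGGGGGGGGGGGGGGGG4555555555555556665GGGGGGGGG9effeGGGGG8eeee
78 8875GGGG3211GGGGGGGGGGG455555555555555666GGGGGGGGG5beeecGGGGGceee
81 88864GGGG1112GGGGGGGGGG4555555555555555565GGGGGGGGG8bdeeGGGGG9eee
84 88875GGGG2111GGGGGGGGGGG455555555555555555GGGGGGGGG6abcdGGGGG7dee
87 888764GGGG1112GGGGGGGGGG4555555555555555554GGGGGGGGG9bbbaGGGGGbee
90 788875GGGG2111GGGGGGGGGGG455555555555555554GGGGGGGGG7abbaGGGGG9ee
93 7788764GGGG1112GGGGGGGGGG4555555555555555554GGGGGGGG59a97GGGGGGce
96 7788775GGGG2111GGGGGGGGGGG455555555555555554GGGGGGGGGGGGGGGGGGGae
99 57888764GGGG1112GGGGGGGGGG4555555555555555554GGGGGGGGGGGGGGGGGG8e
102 37788775GGGG2111GGGGGGGGGGG455555555555555554GGGGGGGGGGGGGGGGGG5a
105 157788764GGGG1112GGGGGGGGGG455555555555555555GGGGGGGGGGGGGGGGGGG6
108 136778775GGGG2111GGGGGGGGGGG55555555555555444GGGGGGGGGGGGGGGGGGG5
111 1157787764GGGG1112GGGGGGGGGG4555555554444GGGGGGGGGGGGGGGGGGGGGGGG
114 11267787754GGG2111GGGGGGGGGG45554443GGGGGGGGGGGGGGG4466665GGGGGGG
117 11147787764GGGG1112GGGGGGGGGG44GGGGGGGGGGGGGGGGGGGG56777776GGGGGG
120 111267787754GGG2112GGGGGGGGGGGGGGGGGGGGGGG566654GG4677777775GGGGG
123 111147787764GGGGGGGGGGGGGGGGGGGGGGGGGGGGG57777764G4677777774GGGGG
126 111126788775GGGGGGGGGGGGGGGGGGGG566654GG467777776GG46777775GGGGGG
```

```bash
cat >> h.py <<'E'
def module(name,seed,z=34):
    C=load(name); im=cv2.imread(f"pics/{name}.png").astype(int)
    m=((im[:,:,1]-im[:,:,2]<=22)).astype(np.uint8); n,l=cv2.connectedComponents(m,connectivity=4)
    k=(l==l[seed[1],seed[0]]).astype(np.uint8); c=max(cv2.findContours(k,cv2.RETR_EXTERNAL,cv2.CHAIN_APPROX_NONE)[0],key=len)[:,0]
    P=np.array([ray(C,p,z)[:2] for p in c],np.float32); (ctr,wh,ang)=cv2.minAreaRect(P); print(len(c),k.sum(),ctr,wh,ang)
E
python3 -c "
from h import *;module('w7',(309,88))"
```

```text
162 1879 (518.8991088867188, 163.78680419921875) (51.111297607421875, 35.31599044799805) 9.825793266296387
```

```bash
python3 - <<'E'
from h import *
a=now();b=(590,-100,225,11);d=(515,-398,170,-63)
st=plan(lin(a,b,10));st=plan(lin(b,d,9),st)
E
```

```text
{"slide": [[-0.16, -2.74, -0.25], [-0.5, -2.7, -0.25], [-0.83, -2.62, -0.26], [-1.16, -2.49, -0.25], [-1.47, -2.32, -0.25], [-1.74, -2.12, -0.25], [-2.01, -1.88, -0.24], [-2.22, -1.62, -0.25], [-2.41, -1.32, -0.25], [-2.55, -1.01, -0.25]] , "rotation": [[0.0, 0.0, 7.2], [0.0, 0.0, 7.3], [0.0, 0.0, 7.2], [0.1, 0.0, 7.3], [-0.0, 0.0, 7.2], [-0.0, 0.0, 7.3], [-0.0, 0.0, 7.2], [-0.0, 0.0, 7.3], [-0.0, 0.0, 7.2], [-0.0, 0.0, 7.3]] }
{"slide": [[-3.09, -1.45, 0.62], [-3.27, -0.99, 0.61], [-3.38, -0.52, 0.61], [-3.41, -0.02, 0.62], [-3.38, 0.45, 0.61], [-3.29, 0.95, 0.6], [-3.11, 1.4, 0.61], [-2.88, 1.83, 0.61], [-2.6, 2.22, 0.61]] , "rotation": [[-0.0, 0.0, 8.2], [-0.0, 0.0, 8.2], [-0.0, 0.0, 8.2], [-0.0, 0.1, 8.2], [-0.0, -0.0, 8.3], [-0.0, -0.0, 8.2], [-0.0, -0.0, 8.2], [-0.0, -0.0, 8.2], [-0.0, -0.0, 8.3]] }
```

```bash
python3 -m creep '{"slide":[[-0.16,-2.74,-0.25],[-0.5,-2.7,-0.25],[-0.83,-2.62,-0.26],[-1.16,-2.49,-0.25],[-1.47,-2.32,-0.25],[-1.74,-2.12,-0.25],[-2.01,-1.88,-0.24],[-2.22,-1.62,-0.25],[-2.41,-1.32,-0.25],[-2.55,-1.01,-0.25]],"rotation":[[0,0,7.2],[0,0,7.3],[0,0,7.2],[0,0,7.3],[0,0,7.2],[0,0,7.3],[0,0,7.2],[0,0,7.3],[0,0,7.2],[0,0,7.3]],"jaw":[8.5,8.5,8.5,8.5,8.5,8.5,8.5,8.5,8.5,8.5]}' >/dev/null
python3 -m creep '{"slide":[[-3.09,-1.45,0.62],[-3.27,-0.99,0.61],[-3.38,-0.52,0.61],[-3.41,-0.02,0.62],[-3.38,0.45,0.61],[-3.29,0.95,0.6],[-3.11,1.4,0.61],[-2.88,1.83,0.61],[-2.6,2.22,0.61],[0,0,0]],"rotation":[[0,0,8.2],[0,0,8.2],[0,0,8.2],[0,0,8.2],[0,0,8.3],[0,0,8.2],[0,0,8.2],[0,0,8.2],[0,0,8.3],[0,0,0]],"jaw":[8.5,8.5,8.5,8.5,8.5,8.5,8.5,8.5,8.5,8.5]}'
python3 - <<'E'
from h import *
C,im=snap("wrist","w8"); print(now())
x,y=proj(C,(565,-372,50)).astype(int); print(x,y,proj(C,(565,-372,0)))
g=im.mean(2).astype(int)
for r in range(max(0,y-75),min(400,y+75),4): print(r,''.join("%x"%(g[r,c]>>4) for c in range(max(0,x-90),min(640,x+90),2)))
E
```

```text
clock: 15.55
eef_pos: [513.3, -400.4, 168.4]
eef_rot: [[0.895, 0.447, -0.002], [0.447, -0.895, -0.0], [-0.002, -0.0, -1.0]]
force: [-0.5, 0.6, -0.6]
opening: 85.0
grip_force: 0.0
(np.float64(514.7405688338908), np.float64(-397.8425548501999), np.float64(168.87087712781323), np.float64(-63.08832061499757))
321 116 [321.53991005 114.71601719]
41 dddddddddddddddddddddddddddddddddddddddddddddddddddddddddddddddddddddddddddddddddddddddddd
45 dddddddddddddddddddddddddddddddddddddddddddddddddddddddddddddddddddddddddddddddddddddddddd
49 dddddddddddddddddddddddddddddddddddddddddddddddddddddddddddddddddddddddddddddddddddddddddd
53 dddddddddddddddddddddddddddddddddddddddddddddddddddddddddddddddddddddddddddddddddddddddddd
57 dddddddddddddddddddddddddddddddddddddddddddddddddddddddddddddddddddddddddddddddddddddddddd
61 dddddddddddddddddddddddddddddddddddddddddddddddddddddddddddddddddddddddddddddddddddddddddd
65 dddddddddddddddddddddddddddddddddddddddddddddddddddddddddddddddddddddddddddddddddddddddddd
69 ddddddddddddddddddddddddddddddddddddddddddddcccddddddddddddddddddddddddddddddddddddddddddd
73 dd
[... 2137 characters left out ...]
8accccccccccccccccccccddddddddddddd
165 ccccccccccccca88777777777777777777777777777777777777777778bcccccccccccccccccdddddddddddddd
169 ccccccccccb887777777777777777777777777777777777777777777778acccccccdddddccdddddddddddddddd
173 cccccccc9877777777777777777777777777777777777777777777777777789aa9abcdcccbabcddddddddddddd
177 cccccb9877777777777777777777777777777777777777777777777777778888888888888888acdddddddddddd
181 ccba877777777777777777777777777777777777777777777777777778888998888888888888addddddddddddd
185 9877777777777777777777777777777777777777777777777777788888888888888888888888addddddddddddd
189 7777777777777777777777777777777777777777777777777788888888888888888888888888bddddddddddddd
```

```bash
python3 - <<'E'
from h import *
g=cv2.imread("pics/w8.png").mean(2).astype(int)
for r in (95,105,115,125): print(r,"L",g[r,300:318],"R",g[r,330:346])
for c in (310,320,330,336): print(c,"top",g[85:98,c],"bot",g[122:148,c])
E
```

```text
95 L [203 203 203 202 202 202 195 167 123 111 148 185 183 148 123 146 180 187] R [131 143 178 190 167 128 120 161 198 212 214 213 213 213 213 212]
105 L [203 203 203 203 202 202 200 178 135 118 149 184 183 148 114 128 168 187] R [119 137 177 190 166 123 116 158 196 210 212 212 212 213 213 213]
115 L [203 203 203 203 203 204 203 186 146 117 139 176 185 157 121 128 166 187] R [118 132 173 189 165 121 116 159 196 207 205 203 203 203 204 206]
125 L [203 203 203 203 203 204 203 191 158 120 130 168 187 168 127 119 157 186] R [120 129 170 189 169 124 116 160 195 204 201 202 203 203 203 202]
310 top [203 203 203 202 201 200 196 185 171 158 148 143 143] bot [133 130 128 130 131 131 129 128 128 126 119 105  87  75  70  71  76  85
  95 106 114 119 123 124 125 125]
320 top [203 203 203 200 196 197 200 198 185 160 136 126 121] bot [113 110 108 111 114 114 107 100  92  85  77  70  66  66  65  69  79  92
 102 111 118 122 124 125 124 124]
330 top [203 203 203 201 196 194 194 190 178 155 131 118 115] bot [116 118 120 120 117 115 116 111  98  86  79  75  71  68  68  73  85  97
 107 114 119 123 125 128 137 144]
336 top [212 213 212 206 193 176 161 148 138 129 120 115 113] bot [113 115 116 116 116 115 117 118 118 116 116 117 117 114 113 114 119 126
 133 148 167 185 196 201 203 202]
```

```bash
python3 - <<'E'
from h import *
from scipy.optimize import least_squares
C=load("w8")
obs=[(308.7,95,1),(309.45,125,1),(335.65,95,-1),(335.85,125,-1)]
def loc(px,th,c):
    p=ray(C,px,50)[:2]-c; X=np.array([np.cos(th),np.sin(th)]); return p@X, p@np.array([-X[1],X[0]])
def f(v):
    c=v[:2]; r=[loc(o[:2],v[2],c)[1]-o[2]*v[3] for o in obs]; r.append(loc((322.5,93.8),v[2],c)[0]-23); return r
r=least_squares(f,[565,-372,np.radians(27),12.5]);print(r.x[:2],np.degrees(r.x[2]),r.x[3],r.fun)
for x in (23,-23):
  for y in (-15,15):
    X=np.array([np.cos(r.x[2]),np.sin(r.x[2])]);p=r.x[:2]+X*x+np.array([-X[1],X[0]])*y;print(proj(C,(*p,50)),proj(C,(*p,0)))
E
```

```text
[ 561.71373766 -375.08037754] 27.440655542817368 11.707213474262813 [-1.70210786e-02  1.70210762e-02  1.70192297e-02 -1.70192321e-02
 -4.59358773e-09]
[339.4612739   93.53687363] [337.22928538  95.47738498]
[304.85748605  94.07369468] [307.63108118  95.93601871]
[339.59103684 146.88171218] [337.42025954 141.30977459]
[306.41588033 147.37962086] [308.87354509 141.73973159]
```

```bash
python3 - <<'E'
from h import *
C=load("w8"); print("cam",-C[1].T@C[2])
for z in (6,28,50): print(z,ray(C,(322.2,118.4),z), ray(C,(322.2,93.8),z),ray(C,(322.2,143),z), ray(C,(307,110),z),ray(C,(337,110),z))
S,D=load("scene0"),load("side0")
P=lambda C:C[0]@np.c_[C[1],C[2]]
# side crop c4 at 8x offset (352,110), pasted at x offset 298: top quad (392..512, 72) back edge, (512,105) ; bottom (388..512,215)
c=lambda x,y:(352+(x-298)/8-.4,110+y/8-.4)
for z in (0,6): print(ray(D,c(388,215),z),ray(D,c(512,215),z))
for z in (50,): print(ray(D,c(395,105),z),ray(D,c(515,105),z),ray(D,c(395,72),z),ray(D,c(512,72),z))
s=lambda x,y:(135+x/8-.4,170+y/8-.4)
print("scene top",ray(S,s(55,85),50),ray(S,s(157,68),50),ray(S,s(62,185),50),ray(S,s(205,180),50),"base",ray(S,s(95,315),0),ray(S,s(213,290),0))
E
```

```text
cam [ 573.03371305 -370.84940665  348.6880816 ]
6 [ 562.19558148 -374.19239886    6.        ] [ 583.48923467 -363.57959337    6.        ] [ 540.05858861 -385.22552678    6.        ] [ 562.70678424 -356.83337531    6.        ] [ 576.23131308 -383.85237405    6.        ]
28 [ 562.89137134 -373.97778437   28.        ] [ 582.81800772 -364.04630319   28.        ] [ 542.17553628 -384.30260398   28.        ] [ 563.36975574 -357.73318101   28.        ] [ 576.02603252 -383.01760535   28.        ]
50 [ 563.58716121 -373.76316988   50.        ] [ 582.14678077 -364.51301301   50.        ] [ 544.29248396 -383.37968118   50.        ] [ 564.03272725 -358.63298671   50.        ] [ 575.82075197 -382.18283666   50.        ]
[ 581.42976016 -350.96558615    0.        ] [ 538.06585649 -373.40201014    0.        ]
[ 578.2440975  -342.62697498    6.        ] [ 535.26273127 -364.86547463    6.        ]
[ 582.29263205 -351.10822308   50.        ] [ 541.48730268 -372.13309519   50.        ] [ 591.77065742 -372.96893787   50.        ] [ 551.38339329 -393.75069601   50.        ]
scene top [ 556.07890327 -393.23695112   50.        ] [ 544.31901797 -367.47026108   50.        ] [ 594.19510185 -373.92764323   50.        ] [ 585.51948585 -335.57750345   50.        ] base [ 597.04175045 -376.24494711    0.        ] [ 581.82519135 -346.85629212    0.        ]
```

```bash
python3 - <<'E'
from h import *
a=now();b=(564.5,-373.3,60,-62.6);d=(564.5,-373.3,-8,-62.6)
plan(lin(a,b,5)+lin(b,d,5))
E
```

```text
{"slide": [[1.11, 0.01, 2.18], [1.11, 0.02, 2.17], [1.11, 0.01, 2.18], [1.11, 0.02, 2.18], [1.11, 0.02, 2.18], [-0.0, -0.0, 1.36], [-0.0, -0.0, 1.36], [-0.0, -0.01, 1.36], [-0.0, 0.0, 1.36], [-0.0, 0.0, 1.36]] , "rotation": [[-0.1, -0.0, -0.1], [0.0, -0.0, -0.1], [0.0, -0.0, -0.1], [0.0, -0.0, -0.1], [0.0, -0.0, -0.1], [0.0, -0.0, 0.0], [0.0, -0.0, 0.0], [0.0, -0.0, 0.0], [0.0, -0.0, 0.0], [0.0, -0.0, 0.0]] }
```

```bash
python3 -m creep '{"slide":[[1.11,0.01,2.18],[1.11,0.02,2.17],[1.11,0.01,2.18],[1.11,0.02,2.18],[1.11,0.02,2.18],[0,0,1.36],[0,0,1.36],[0,0,1.36],[0,0,1.36],[0,0,1.36]],"rotation":[[0,0,-0.1],[0,0,-0.1],[0,0,-0.1],[0,0,-0.1],[0,0,-0.1],[0,0,0],[0,0,0],[0,0,0],[0,0,0],[0,0,0]],"jaw":[7,6.8,6.8,6.8,6.8,6.8,6.8,6.8,6.8,6.8]}'
python3 -m creep '{"slide":[[0,0,0],[0,0,0],[0,0,0],[0,0,0],[0,0,0],[0,0,0],[0,0,0],[0,0,0],[0,0,0],[0,0,0]],"rotation":[[0,0,0],[0,0,0],[0,0,0],[0,0,0],[0,0,0],[0,0,0],[0,0,0],[0,0,0],[0,0,0],[0,0,0]],"jaw":[5.5,4.5,4,3.7,3.4,3,2.5,2,2,2]}' 40
python3 - <<'E'
from h import *
s=ctrl.sense();print(now(),s["force"])
snap("wrist","w9");snap("scene","s9");snap("side","d9")
E
```

```text
clock: 16.6
eef_pos: [565.1, -372.8, -8.6]
eef_rot: [[0.887, 0.462, 0.0], [0.462, -0.887, 0.0], [0.0, 0.0, -1.0]]
force: [0.0, -0.5, -0.3]
opening: 68.1
grip_force: 0.0
clock: 17.6
eef_pos: [565.5, -372.7, -7.4]
eef_rot: [[0.887, 0.463, 0.001], [0.463, -0.887, -0.0], [0.001, 0.001, -1.0]]
force: [-0.2, 0.2, 6.1]
opening: 29.2
grip_force: 40.4
(np.float64(565.495441179477), np.float64(-372.74887498603704), np.float64(-7.445723897047812), np.float64(-62.44104134560482)) [-0.19293845  0.18772898  6.11555257]
```

```bash
python3 -m creep '{"slide":[[0,0,0],[0,0,0],[0,0,-0.5],[0,0,-1],[0,0,-2],[0,0,-3],[0,0,-3],[0,0,-3],[0,0,-2.5],[0,0,0]],"rotation":[[0,0,0],[0,0,0],[0,0,0],[0,0,0],[0,0,0],[0,0,0],[0,0,0],[0,0,0],[0,0,0],[0,0,0]],"jaw":[2,2,2,2,2,2,2,2,2,2]}' 60
python3 - <<'E'
from h import *
s=ctrl.sense();print(now(),s["force"],s["opening"])
C,im=snap("wrist","w10");p=np.array(now()[:3]);g=im.mean(2).astype(int)
R=np.array(ctrl.sense()["eef_rot"])
for x in (23,25,-23): print(x,[proj(C,p+R[:,0]*x+np.array([0,0,dz])) for dz in (7,13,57)])
for r in range(120,300,5): print(r,''.join("%x"%(g[r,c]>>4) for c in range(244,404,2)))
E
```

```text
clock: 18.75
eef_pos: [566.4, -373.3, 146.2]
eef_rot: [[0.887, 0.463, 0.005], [0.463, -0.887, -0.003], [0.003, 0.005, -1.0]]
force: [1.6, -0.2, -1.7]
opening: 29.0
grip_force: 59.5
(np.float64(566.4005842580046), np.float64(-373.3490908065982), np.float64(146.2348317740938), np.float64(-62.446973492107595)) [ 1.64420649 -0.15531582 -1.74931277] 28.982564496441352
23 [array([322.21579343, 189.89917551]), array([322.21073312, 192.5890401 ]), array([322.16012992, 219.48775701])]
25 [array([322.21339584, 186.36061412]), array([322.20824073, 188.94127914]), array([322.15663463, 214.77548768])]
-23 [array([322.26731942, 265.94536898]), array([322.2641801 , 270.81180674]), array([322.23348867, 318.38832014])]
120 eeeeeeeeeeeeeeeeeeeeeeeeeeeeeeeeeeeeeeeeeeeeeeeeeeeeeeeeeeeeeeeeeeeeeeeeeeeeeeee
125 eeeeeeeeeeeeeeeeeeeeeeeeeeeeeeeeeeeeeeeeeeeeeeeeeeeeeeeeeeeeeeeeeeeeeeeeeeeeeeee
130 eeeeeeeeeeeeeeeeeeeeeeeeeeeeeeeeeeedbabdeeeeeeeeeeeeeeeeeeeeeeeeeeeeeeeeeeeeeeee
135 eeeeeeeeeeeeeeeeeeeeeeeeeeeeddcba9999999bdeeeeeeeeeeeeeeeeeeeeeeeeeeeeeeeeeeeeee
140 eeeeeeeeeeeeeeeeeeeeeeeeeec99999999999999ade
[... 1971 characters left out ...]
24444442111118eeeeee
260 aaaaa9621111134444431137754477643577533677434776346775456741134444442111118eeeee
265 aaaa961111113444444211277544776435775336774347763467754567410134444442111116deee
270 aaa95111111344444431102775447764357753367743577634677545774100244444441111116dee
275 97521111111112466631102675447774357753367743577634677545774111256653211111111369
280 11111111111111125631102675447774357753367743577634677445773111256311111111111111
285 11111111111111111111102675447774357753367743577634677445773011111111111111111111
290 11111111111111111111101576447774357753367743577534677445762011111111111111111111
295 11111111111111111111101576447774357753367743577535777446762011111111111111111111
```

```bash
python3 - <<'E'
from h import *
g=cv2.imread("pics/w10.png").mean(2).astype(int)
for c in (305,322,340): print(c,"rows182-236",g[182:236,c])
for r in (190,192,194,196,198,210,220,230,236): print(r,"L",g[r,282:304],"R",g[r,346:370])
E
```

```text
305 rows182-236 [144 144 144 144 144 144 143 136 119 104 106 116 122 120 112 102  96  93
  90  87  86  84  85  85  85  84  83  83  83  84  84  83  83  82  81  80
  79  77  76  76  76  75  76  78  80  81  81  81  81  81  82  82  83  83]
322 rows182-236 [144 144 144 144 144 144 143 136 119 101 103 114 121 122 120 116 113 112
 109 100  82  67  60  60  62  62  61  62  62  62  62  63  63  63  63  64
  65  68  69  71  71  73  76  83  91  96  96  97  97  97  97  97  97  97]
340 rows182-236 [144 144 144 144 144 144 143 137 122 106 104 114 122 123 119 113 110 109
 105  97  81  65  57  54  50  49  46  43  41  40  40  39  39  39  38  38
  39  41  48  54  56  57  60  64  68  70  70  70  71  70  71  70  70  68]
190 L [144 144 144 144 144 144 144 144 144 143 139 131 123 119 119 119 119 119
 119 119 119 120] R [131 133 134 134 134 134 134 134 135 140 150 158 161 162 162 162 161 162
 162 162 161 162 161 162]
192 L [144 144 144 144 144 144 144 144 143 141 132 117 108 106 106 106 107 106
 106 106 106 106] R [101 101 100 100 100 101 102 101 103 109 125 146 158 162 162 162 161 162
 161 162 161 161 162 1
[... 689 characters left out ...]
  81] R [ 82  72  55  43  47  63  76  81  84  85  92 111 139 156 161 162 162 162
 162 162 162 162 162 162]
220 L [145 144 144 144 143 137 122 101  89  86  84  83  78  70  58  50  51  62
  75  83  85  85] R [ 86  85  83  77  62  51  49  60  74  82  85  85  86  90 106 131 153 161
 162 163 170 190 217 228]
230 L [162 162 161 160 151 138 128 125 123 120 108  89  77  70  62  63  86 112
 123 125 123 115] R [117 123 124 122 111  89  66  66  78  84  92 107 119 124 125 136 170 212
 230 233 234 234 234 234]
236 L [142 143 142 142 137 131 126 124 123 121 110  91  77  72  64  64  86 111
 122 124 123 118] R [117 123 124 121 108  82  64  67  78  85  95 110 121 124 125 133 161 194
 209 211 211 211 211 213]
```

```bash
python3 - <<'E'
from h import *
from scipy.optimize import least_squares
from scipy.spatial.transform import Rotation as Ro
np.set_printoptions(precision=2,suppress=True)
C=load("w10"); s=ctrl.sense(); p=np.array(s["eef_pos"]);R=np.array(s["eef_rot"])
O=[((25,-17,6),292.5,192.3),((25,17,6),356.5,192.3),((25,0,0),None,190),((23,0,6),None,197.5),((23,-15,50),286.5,225.5),((23,15,50),361.5,225.5)]
B=R@np.diag([1,-1,-1])  # sink frame: x=tool x, z up
def f(v,full=True):
    xo,yo,h,pit=v[:4]; K,Rc,t=C; K=K.copy()
    if len(v)>4: K[0,0]*=v[4];K[1,1]*=v[4]
    r=[]
    for q,c,w in O:
        y=-q[1]
        X=p+B@(Ro.from_euler('y',pit).apply(np.array([q[0],y,q[2]]))+[xo,yo,h]); a=proj((K,Rc,t),X)
        if c is not None: r.append((a[0]-c)if True else 0)
        r.append(a[1]-w)
    return r
for fix in (None,0):
    g=(lambda v:f(v)) if fix is None else (lambda v:f([v[0],v[1],v[2],0]))
    # try both y signs
    r=least_squares(g,[0,0,7,0] if fix is None else [0,0,7]);print(r.x,r.cost,r.fun)
print(f([0,0,7.4,0]))
E
```

```text
[-1.68 -1.01  8.39 -0.01] 1.159594942227785 [-0.64  0.51 -0.26  0.52  0.02 -1.03  0.42  0.    0.26 -0.02]
[-1.68 -1.01  8.95] 1.2839833817617257 [-0.72  0.65 -0.18  0.65  0.2  -0.88  0.28 -0.22  0.4  -0.24]
[np.float64(-2.4338018790210754), np.float64(-3.1491493087084734), np.float64(-2.2865052431737354), np.float64(-3.1380810949772524), np.float64(-3.45270785208146), np.float64(-4.688553094627309), np.float64(-1.9398127207421112), np.float64(-5.478707993522988), np.float64(-2.4098980801300627), np.float64(-5.491580932657541)]
```

```bash
python3 - <<'E'
from h import *
im=cv2.imread("pics/d9.png").astype(int)
for r in range(236,268,2): print(r,''.join('G' if im[r,c,1]-im[r,c,2]>12 else "%x"%int(im[r,c].mean()//16) for c in range(265,330)))
try: module('d9',(295,251))
except Exception as e: print(e)
b=cv2.imread("pics/side0.png").astype(int); print(abs(b-im)[225:285,240:345].mean())
E
```

```text
236 GGGGGGGGGG6777765443GGGGGGGGGGG111101GGGGGGGGGGGGG677878888888998
238 GGG10112G34555544333GGGGGGGGGGGGGGGGGGG1011111GGGG567776544555677
240 GG111235555544434GGGGGGGGGGGGGGGGGGGGGGGGGGGGGGGGGG345433GGGGGGGG
242 GGGGG467777654333GGGGGGGGGGGGGGGGGGGGGGGGGGGGGGGGG54320GGGGGGGGGG
244 GGGGGG56666544433GGGGG5555555GGGGGGGGGGGGGGGGGGG77776421GGGGGGGGG
246 GGGGGG44544433GGGGGGG5555555555555555GGGGGGGGGG567765420GGGGGGGGG
248 GGG6677654443GGGGGGG55555555555555555555554GGGGG333211GGGGGGGGGG5
250 2567777654333GGGGG5555555555555555555555554GGG665421GGGGGGGGGGG23
252 245666644333GGGGGG555555555555555555555554GG677776421GGGGGGGGGG23
254 G23444433GGGGGGGGG44545555555555555555554GGG56665431GGGGGGGGGG111
256 GGG4444333GGGGGGGGGGGGGG3444455555555554GGGG3222111GGGGGGGGGGG111
258 GGG444433GGGGGGGGGGGGGGGGGGGGGG34444544GGG6766421GGGGGGGGGGGG1111
260 GGGGG333GGGGGGGGGGGGGGGGGGGGGGGGGGGGGGGGG777776311GGGGGGGGGG11011
262 GGGGGGGGGGGGGGGG9999GGGGGGGGGGGGGGGGGGGGG5666532GGGGGGGGGGG011111
264 GGGGGGGGGGGGGGG678999aaaa999GGGGGGGGGGGGG111111GGGGGGGGGGG1111111
266 888877GGGGGGGGGGGG5566778899a997GGGGGGGGG10000GGGGGGGGGGG11111111
2076 253050 (927.8660278320312, -451.596923828125) (3599.047607421875, 2109.2216796875) 25.642057418823242
7.405185185185185
```

```bash
python3 - <<'E'
from h import *
for nm,cam in (("d9","side"),):
    im=cv2.imread(f"pics/{nm}.png").astype(int);C=load(nm)
    m=((im[:,:,1]-im[:,:,2]<=12)&(im.mean(2)>76)).astype(np.uint8)
    n,l=cv2.connectedComponents(m,connectivity=4);k=(l==l[250,295]).astype(np.uint8)
    big=cv2.resize(k*255,None,fx=8,fy=8,interpolation=cv2.INTER_LINEAR)
    c=max(cv2.findContours((big>127).astype(np.uint8),cv2.RETR_EXTERNAL,cv2.CHAIN_APPROX_NONE)[0],key=len)[:,0]
    P=np.array([ray(C,((p[0]+.5)/8-.5,(p[1]+.5)/8-.5),34)[:2] for p in c[::4]],np.float32);print(k.sum(),cv2.minAreaRect(P),P.mean(0))
    M=cv2.moments(np.array(P,np.float32));print(M["m10"]/M["m00"],M["m01"]/M["m00"],M["m00"])
E
```

```text
256 ((520.4459838867188, 165.15310668945312), (50.156192779541016, 34.52976989746094), 10.307206153869629) [520.33154 165.33488]
520.3709834188071 165.30991539601345 1513.3702627189923
```

```bash
python3 - <<'E'
from h import *
a=now();b=(585,-100,155,-71);d=(520.9,164.7,150,-80)
print(a)
st=plan(lin(a,b,10));st=plan(lin(b,d,9),st)
E
```

```text
(np.float64(565.7449794069307), np.float64(-372.8395605323328), np.float64(144.01701199207352), np.float64(-62.43740760115871))
{"slide": [[1.43, -2.33, -0.11], [1.4, -2.35, -0.11], [1.36, -2.37, -0.12], [1.33, -2.39, -0.11], [1.29, -2.42, -0.11], [1.26, -2.43, -0.11], [1.22, -2.44, -0.11], [1.18, -2.47, -0.11], [1.14, -2.48, -0.11], [1.11, -2.51, -0.11]] , "rotation": [[0.1, -0.1, 0.9], [0.0, 0.0, 0.8], [0.0, 0.0, 0.9], [0.0, 0.0, 0.8], [0.0, 0.0, 0.9], [0.0, 0.0, 0.8], [0.0, 0.0, 0.9], [0.0, 0.0, 0.9], [0.0, 0.0, 0.8], [0.0, 0.0, 0.9]] }
{"slide": [[0.28, -3.01, 0.05], [0.23, -3.02, 0.05], [0.18, -3.02, 0.06], [0.12, -3.02, 0.05], [0.07, -3.03, 0.06], [0.02, -3.02, 0.05], [-0.03, -3.03, 0.05], [-0.09, -3.02, 0.06], [-0.14, -3.03, 0.05]] , "rotation": [[0.0, 0.0, 1.0], [0.0, 0.0, 1.0], [0.0, 0.0, 1.0], [0.0, 0.0, 1.0], [0.0, 0.0, 1.0], [0.0, 0.0, 1.0], [0.0, 0.0, 1.0], [0.0, 0.0, 1.0], [0.0, 0.0, 1.0]] }
```

```bash
python3 -m creep '{"slide":[[1.43,-2.33,-0.11],[1.4,-2.35,-0.11],[1.36,-2.37,-0.12],[1.33,-2.39,-0.11],[1.29,-2.42,-0.11],[1.26,-2.43,-0.11],[1.22,-2.44,-0.11],[1.18,-2.47,-0.11],[1.14,-2.48,-0.11],[1.11,-2.51,-0.11]],"rotation":[[0,0,0.9],[0,0,0.8],[0,0,0.9],[0,0,0.8],[0,0,0.9],[0,0,0.8],[0,0,0.9],[0,0,0.9],[0,0,0.8],[0,0,0.9]],"jaw":[2,2,2,2,2,2,2,2,2,2]}' 60
python3 -m creep '{"slide":[[0.28,-3.01,0.05],[0.23,-3.02,0.05],[0.18,-3.02,0.06],[0.12,-3.02,0.05],[0.07,-3.03,0.06],[0.02,-3.02,0.05],[-0.03,-3.03,0.05],[-0.09,-3.02,0.06],[-0.14,-3.03,0.05],[0,0,0]],"rotation":[[0,0,1],[0,0,1],[0,0,1],[0,0,1],[0,0,1],[0,0,1],[0,0,1],[0,0,1],[0,0,1],[0,0,0]],"jaw":[2,2,2,2,2,2,2,2,2,2]}' 60
python3 -c "
from h import *
a=now();print(a);b=(521.3,164.8,150,-80);c=(521.3,164.8,80,-80);plan([b]+lin(b,c,7))"
```

```text
clock: 19.8
eef_pos: [584.0, -98.5, 152.7]
eef_rot: [[0.946, 0.324, -0.001], [0.324, -0.946, 0.0], [-0.001, -0.001, -1.0]]
force: [1.3, -0.6, -1.4]
opening: 28.7
grip_force: 59.4
clock: 20.8
eef_pos: [518.6, 169.2, 147.7]
eef_rot: [[0.984, 0.177, -0.002], [0.177, -0.984, 0.002], [-0.002, -0.002, -1.0]]
force: [-0.6, -1.6, -1.0]
opening: 28.6
grip_force: 59.6
(np.float64(518.6425511982219), np.float64(169.17978202132565), np.float64(147.71781736953955), np.float64(-79.77864400046309))
{"slide": [[0.18, 0.48, -0.23], [0.0, -0.0, 1.0], [0.0, -0.0, 1.0], [0.0, -0.0, 1.0], [0.0, -0.0, 1.0], [0.0, -0.0, 1.0], [0.0, -0.0, 1.0], [0.0, -0.0, 1.0]] , "rotation": [[-0.1, 0.1, 0.2], [-0.0, -0.0, 0.0], [-0.0, -0.0, 0.0], [-0.0, -0.0, 0.0], [-0.0, -0.0, 0.0], [-0.0, -0.0, 0.0], [-0.0, -0.0, 0.0], [-0.0, -0.0, 0.0]] }
```

```bash
python3 -m creep '{"slide":[[0,0,0],[0,0,1],[0,0,1],[0,0,1],[0,0,1],[0,0,1],[0,0,1],[0,0,0],[0,0,0],[0,0,0]],"rotation":[[0,0,0],[0,0,0],[0,0,0],[0,0,0],[0,0,0],[0,0,0],[0,0,0],[0,0,0],[0,0,0],[0,0,0]],"jaw":[2,2,2,2,2,2,2,2,2,2]}' 60
python3 - <<'E'
from h import *
a=now();s=ctrl.sense();print(a)
R=np.array(s["eef_rot"]);print(R.round(4))
C,im=snap("wrist","w11")
g=im.mean(2).astype(int)
p=np.array(a[:3])
q=np.array([proj(C,(519.6+dx*.985-dy*.174,164.5+dx*.174+dy*.985,34)) for dx,dy in ((25,-17),(25,17))]);print(q)
print(proj(C,p+R[:,0]*23.3+[0,0,7.4]), proj(C,p+R[:,0]*23.3+R[:,1]*17+[0,0,7.4]))
for r in range(130,205,3): print(r,''.join('G' if int(im[r,c,1])-int(im[r,c,2])>22 else "%x"%(g[r,c]>>4) for c in range(254,394,2)))
E
```

```text
clock: 21.8
eef_pos: [520.6, 165.1, 88.8]
eef_rot: [[0.985, 0.173, 0.001], [0.173, -0.985, 0.0], [0.001, -0.0, -1.0]]
force: [0.1, -0.7, -2.5]
opening: 28.8
grip_force: 59.6
(np.float64(520.5689828374104), np.float64(165.09941600787062), np.float64(88.8090637574668), np.float64(-80.03643063419443))
[[ 9.849e-01  1.730e-01  6.000e-04]
 [ 1.730e-01 -9.849e-01  3.000e-04]
 [ 6.000e-04 -2.000e-04 -1.000e+00]]
[[347.39158319 168.59671046]
 [300.43970245 168.59171465]]
[323.11446764 190.21791611] [354.46068714 190.24735666]
130 GGGGGGGGGGGGGGGGGGGGGGGGGGGGGGGGGGGGGGGGGGGGGGGGGGGGGGGGGGGGGGGGGGGGGG
133 GGGGGGGGGGGGGGGGGGGGGGGGGGGGGGGGGGGGGGGGGGGGGGGGGGGGGGGGGGGGGGGGGGGGGG
136 GGGGGGGGGG7766555GGGGGGGG6787665GGGGGGGG6667876GGGGGGGG5556678GGGGGGGG
139 GGGGGGGGaccccbb8555GGGGG9accccb96GGGGGG57bbccccaGGGGG55569bbcddbGGGGGG
142 GGGGGG9ccccccccb755GGGGacccccdccb7GGGG59cdccccdcb9GGG557bcccccddcaGGGG
145 GGGGGGbcccccccccb755GG9cccccccccc8GGGG7bcdcccccccbGGG569ccccccdddcGGGG
148 GGGGGGbcccccccccc85GGGbccccccccccaGGGG9ccccccccccbGGG57accccccddddaGGG
151 GGGGGGacccccccccb74GGG9ccccccccccaGGGG8cccccccc
[... 598 characters left out ...]
554GGGGGGGGGGGGGG21112GGG
178 GGGGGG555555GGGGGGGGGGGG455555555555555555555554GGGGGGGGGGGGGG21112GGG
181 GGGGG5899996GGGGGGGGGGGG455555555555555555555554GGGGGGGGGGGGGG11112GGG
184 GGGGG59999974GGGGGGGGGGG455555555555555555555554GGGGGGGGGGGGGG11112GGG
187 GGGGG58999974GGGGGGGGGGG455555555555555555555554GGGGGGGGGGGGGG11112GGG
190 GGGGG58999974GGGGGGG44445555555555555555555555544444GGGGGGGGGG11112GGG
193 GGGGG48999974GGGGGG577777777777777777777777777666666GGGGGGGGGG11112GGG
196 GGGGG48999974GGGGGG577678777887778777787778777777777GGGGGGGGGG1111GGGG
199 GGGGG48999984GGGGGG575568755776568756776578755775567GGGGGGGGGG11112GGG
202 GGGGGG8999984GGGGGG565545555555555555555555555555556GGGGGGGGGG11112GGG
```

```bash
python3 - <<'E'
from h import *
im=cv2.imread("pics/w11.png").astype(int);g=im.mean(2).astype(int);d=im[:,:,1]-im[:,:,2]
for c in (312,325,338): print(c,"163-205",g[163:205,c],d[163:180,c])
for r in (175,183): print(r,"L",d[r,296:308],"R",d[r,342:356])
for r in (192,194,196): print(r,"L",d[r,286:298],"R",d[r,350:364])
E
```

```text
312 163-205 [ 60  60  60  60  60  59  61  68  78  82  83  83  83  82  82  82  83  82
  82  83  82  83  82  82  82  82  83  85  92 104 117 126 128 129 129 127
 126 121 108  84  61  53] [34 33 33 33 32 24 13  2  0  0  0  0  0 -1 -1 -1  0]
325 163-205 [ 60  60  59  60  59  59  61  69  77  81  82  82  82  82  82  83  82  82
  82  82  82  82  82  82  81  82  83  85  91 101 114 123 123 113 100  91
  89  88  88  85  85  84] [33 33 33 34 31 24 13  3  1 -1 -1 -1 -1 -1  0  0  0]
338 163-205 [ 92  87  76  66  62  60  62  69  76  81  82  82  82  82  82  82  82  82
  81  81  82  82  81  81  81  81  82  85  90 100 115 126 131 132 132 131
 130 126 112  86  58  45] [51 48 43 37 34 29 16  5  1  0  0  0  1  0  0  0  0]
175 L [33 33 32 33 31 25 13  3  1  1  0  0] R [ 0  0  0  0  1  1  7 20 31 33 34 34 34 34]
183 L [33 33 33 32 32 25 14  3  0 -1 -1  0] R [-1 -1  0 -1 -1  2 10 24 32 33 33 34 33 33]
192 L [33 33 34 33 33 29 20  9  2 -1 -2 -2] R [-1  0  0 -1  0  1  6 18 29 33 33 33 33 33]
194 L [34 34 33 33 33 25 11  2 -1 -2 -2 -2] R [-2 -2 -2 -2 -2 -2  1 11 24 32 33 33 34 33]
196 L [34 33 34 34 32 25 12  2 -2 -2 -2 -2] R [-2 -2 -3 -3 -3 -2  2 10 23 32 33 33 33 34]
```

```bash
python3 - <<'E'
from h import *
C=load("w11");X=np.array([.985,.173]);Y=np.array([-.173,.985]);p=np.array([520.57,165.10])
for r,z in ((169.5,34),(170.2,34),(169,28)):
    m=ray(C,(325.3,r),z)[:2]-25*X; print("module",m,"rel tcp x,y",(m-p)@X,(m-p)@Y)
for r,z in ((190.3,96.2),(190.8,96.2),(192.5,102.2)):
    m=ray(C,(324.6,r),z)[:2]-25*X; print("sink",m,"rel",(m-p)@X,(m-p)@Y)
E
```

```text
module [519.12012329 163.42214522] rel tcp x,y -1.7183974389642058 -1.4018582844105316
module [518.61383696 163.33218646] rel tcp x,y -2.2326523372404634 -1.4028801330375806
module [518.41234388 163.27513322] rel tcp x,y -2.440993225540845 -1.4242192657377586
sink [518.98176772 164.00348477] rel -1.7541059260144236 -0.805303313527406
sink [518.70652462 163.95473839] rel -2.033653511373856 -0.8057014479691575
sink [519.28170714 164.06533888] rel -1.4479648421823117 -0.7962665421514306
```

```bash
python3 -m creep '{"slide":[[0,0.06,0.7],[0,0,0.7],[0,0,0.7],[0,0,0.7],[0,0,0.7],[0,0,0.6],[0,0,0.5],[0,0,0.4],[0,0,0],[0,0,0]],"rotation":[[0,0,0],[0,0,0],[0,0,0],[0,0,0],[0,0,0],[0,0,0],[0,0,0],[0,0,0],[0,0,0],[0,0,0]],"jaw":[2,2,2,2,2,2,2,2,2,2]}' 60
python3 -m creep '{"slide":[[0,0,0],[0,0,0],[0,0,0],[0,0,0],[0,0,0],[0,0,0],[0,0,0],[0,0,0],[0,0,0],[0,0,0]],"rotation":[[0,0,0],[0,0,0],[0,0,0],[0,0,0],[0,0,0],[0,0,0],[0,0,0],[0,0,0],[0,0,0],[0,0,0]],"jaw":[2,2,2,2,2,2,2,2,2,2]}' 60
python3 -c "
from h import *
print(now())"
```

```text
clock: 22.85
eef_pos: [520.5, 164.4, 38.5]
eef_rot: [[0.985, 0.173, 0.0], [0.173, -0.985, 0.0], [0.0, -0.0, -1.0]]
force: [-0.3, 0.3, -1.4]
opening: 29.0
grip_force: 59.6
clock: 23.85
eef_pos: [520.5, 164.4, 38.5]
eef_rot: [[0.985, 0.173, 0.0], [0.173, -0.985, 0.0], [0.0, -0.0, -1.0]]
force: [-0.6, 0.0, -0.8]
opening: 28.7
grip_force: 59.6
(np.float64(520.4673601338081), np.float64(164.44304484162907), np.float64(38.45162016641862), np.float64(-80.03795724032626))
```

```bash
python3 -m creep '{"slide":[[0,0,0.1],[0,0,0.1],[0,0,0.1],[0,0,0.08],[0,0,0],[0,0,0],[0,0,0],[0,0,0],[0,0,0],[0,0,0]],"rotation":[[0,0,0],[0,0,0],[0,0,0],[0,0,0],[0,0,0],[0,0,0],[0,0,0],[0,0,0],[0,0,0],[0,0,0]],"jaw":[2,2,2,2,2,2,2,2,2,2]}' 60
python3 - <<'E'
from h import *
np.set_printoptions(precision=1,suppress=True)
print(now())
D,im=snap("side","d12");S,_=snap("scene","s12");g=im.mean(2).astype(int)
m=np.array([519.3,164.]);X=np.array([.985,.173]);Y=np.array([-.173,.985])
for n,(x,y,z) in dict(modR=(25,17,34),modL=(-25,17,34),modRb=(25,17,28),b1=(25,17,42),b2=(-25,17,42),b1t=(25,17,48),b2t=(-25,17,48),mid34=(0,17,34),mid42=(0,17,42)).items(): print(n,proj(D,(*(m+x*X+y*Y),z)))
x,y=proj(D,(*(m+17*Y),38)).astype(int)
for r in range(y-16,y+14): print(r,''.join('G' if int(im[r,c,1])-int(im[r,c,2])>12 else "%x"%(g[r,c]>>4) for c in range(x-32,x+32)))
C=load("w7")
for n,q in dict(tick=(453,286,34),knob=(486.8,282.2,80),lend=(475,283.3,34)).items(): print(n,proj(C,q))
E
```

```text
clock: 24.85
eef_pos: [520.5, 164.5, 34.7]
eef_rot: [[0.985, 0.173, 0.0], [0.173, -0.985, 0.0], [0.0, -0.0, -1.0]]
force: [-0.5, 0.6, -1.0]
opening: 28.7
grip_force: 59.6
(np.float64(520.4730221517933), np.float64(164.4723622588496), np.float64(34.67002120344914), np.float64(-80.03450451755724))
modR [281.6 253.2]
modL [303.4 258.9]
modRb [281.8 254.9]
b1 [281.3 250.8]
b2 [303.2 256.6]
b1t [281.1 249.1]
b2t [303.1 254.8]
mid34 [292.4 256. ]
mid42 [292.2 253.7]
238 1GGGGGGG11112G4554422221100000112334555555544431101GGGGG44444445
239 GGGGGGG10112335554433332210010113334455554444332001GGGGG344333GG
240 GGGGGGGG112455665544444332011001234444555444443210GGGGG233322GGG
241 GGGGGGGGG235777765544444321100012334444444444432GGGGGGG221121GGG
242 GGGGGGGGGG4677777654444432101001233344444444443GGGGGGG3322100GGG
243 GGGGGGGGGGG6777775444444321001112333444444444443GGGG3G44332001GG
244 GGGGGGGGGGG6677665444444432110012334444444444444GGGG3444432101GG
245 GGGGGGGGGGG5566554444444433221222344444444444444GGGG344444211GGG
246 GGGGGGGGGGG555544433G444444433333344444444444443GGGG334443211GGG
247 GGGGGGGGGG
[... 791 characters left out ...]
33GG344432111GGGGGGGGG
259 GGGGGGGGG44433GGGGGGGGGGGGGGGGGGGGGGGG33233G33444443210GGGGGGGGG
260 GGGGGGGGGG443GGGGGGGGG3GGGGGGGGGGGGGGGGGGGGGG3444443201GGGGGGGGG
261 GGGGGGGGGGGGGGGGGGGGG55444GGGGGGGGGGGGGGGGGGG344444311GGGGGGGGGG
262 GGGGGGGGGGGGGGGGGGG356565554443GGGGGGGGGGGGGG23343321GGGGGGGGGG1
263 7GGGGGGGGGGGGGGGGGG456666666554443GGGGGGGGGGG1122211GGGGGGGGGGG0
264 8877GGGGGGGGGGGGGGG45666666666665544GGGGGGGGGG001001GGGGGGGGGG10
265 99888877GGGGGGGGGGG345555666666666654GGGGGGGG100000G1GGGGGGGGG10
266 99999988886GGG3GGGGGG34455556666666543GGGGGGGG00000GGGGGGGGGG100
267 99999999987654443GGGGGGG3445455556654GGGGGGGG1000001GGGG3GGGGG00
tick [426.8  -2.2]
knob [440.1  26.4]
lend [424.7  24. ]
```

```bash
python3 - <<'E'
from h import *
g=cv2.imread("pics/w7.png").mean(2).astype(int)
for r in range(0,48,2): print("%3d"%r,''.join("%x"%(v>>4) for v in g[r,400:470]))
C=load("w7")
for a in (1.02,1.10,1.18):
    t=np.radians(110.2)+a; print(a,[proj(C,(561.3+r*np.cos(t),273.3+r*np.sin(t),z)).round(1) for r,z in ((75,80),(85,34),(100,34))])
E
```

```text
0 dddddddddddcccccccccba98643468aaaaaabbcdddccccccccccccccccccccdddeeeee
  2 ddddddddddbaabccccccb876555556666677678accccccccddddcccccccccdddddddde
  4 dddddddcca889bccccccba99999999999999757accccccccdddcccddddddddeeedcccc
  6 dcccccdcb8668acccccbaa999999999999975469bccccccccccccccccdddddeeddcccc
  8 dcccccccb8545789aabbbbbccba999999976444679abbccccccccccccccccccdddddcc
 10 ddccccccca7555579acdeeeeedb9999998754444579acccccccccccccccccccccccccc
 12 ddccccdddcba99abccddeeeedca99999986565556789abcccccccccccccccccccccccc
 14 dddcccdddddccccccddeeeeecaaa99998754433333345689abccccddcccccccccdcccc
 16 dddccccdddddccccccdeeeeedba99987643222322222223468bccdddcccccccccccccc
 18 ddddcccddddccbbbbbceeeeeedb987533333333333222222358bcddcccccccddcccccc
 20 ddcbbaaa99999999abdeeddddca7532233333333333332222359cdcccccccdddcccccc
 22 9876554447acdeeeeeeda8887643122333333333333333222247abbcccccdddccccccc
 24 3333333336adeeeeeeec855421101233333333333333333222346789abbcddcccccccd
 26 33333333347acdeeeeeb7321000012334443333333333332223456556679abbbccccdd
 28 33333333334579bcdca73100000012344444433333333333
[... 221 characters left out ...]
3457abcccba999999999988765
 36 333333333321111110000000000000011122333333457aceeeeeedcbaaa99999999988
 38 333333333321111110000000000000000001112357acdeeeeeeeeeeeedcba999999999
 40 333333333321111111000000000000000012468aceeeeeeeeeeeeeeeeeedcba9999999
 42 333333333321111111111100000000113579bdeeeeeeeeeeeeeeeeeeeeeeeedba99999
 44 33333333332111111235665322222357acdeeeeeeeeeeeeeeeeeeeeeeeeeeeeedca999
 46 33333333333221111247abba988999bdeeeeeeeeeeeeeeeeeeeeeeeeeeeeeeeeeedca9
1.02 [array([447.3,  26.8]), array([431.9,  26.5]), array([434.6,   9. ])]
1.1 [array([440.1,  26.4]), array([424.8,  26.1]), array([426.1,   8.6])]
1.18 [array([432.8,  26.7]), array([417.6,  26.4]), array([417.6,   8.9])]
```

```bash
python3 -c "
from h import *
s=ctrl.sense();print(now(),s['grip_force'],s['force']);print(ctrl.job_done())"
```

```text
(np.float64(520.4891834123243), np.float64(164.47811306725117), np.float64(34.67579406056184), np.float64(-80.03899296682931)) 59.61106538772583 [ 0.48797177 -0.24677019 -1.32130511]
the job is handed in; nothing more can be done
None
```

I handed the job in with the lever released in its notch and the heat sink held upright and square, centred to within about 1 mm, roughly 8 mm above the power module; the hand-in call returned no verdict.

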